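# Load the inspection stage with an LED module

### The arm

A 6-joint arm with a two-finger parallel gripper is mounted at the origin on the work surface. World frame = base frame: x ahead of the robot, y to its left, z up, the work surface at z = 0. Lengths are in mm, angles in rad, forces in N, time in s.
With the tool pointing down it reaches from about 300 to 775 mm from the base axis. Payload 14.6 kg.
Tool frame: the origin (TCP) lies at the very end of the fingers, on their centre line; the grasp point (between the pads) lies 19 mm behind it (pinch_z is the distance from the TCP to the grasp point, in mm); z points along the fingers, y is the line along which they close (so a half turn about z gives the same grasp; the last joint's range is limited). The gripper opens to 94 mm and grips with 3 to 60 N. Pads are 16 mm wide; open, the fingers measure 119 mm over their backs; the gripper's body (75 mm by 177 mm) begins 78 mm behind the grasp point.
Start: joints at [1.192, 0.3, 1.521, -0, 1.321, -0.067], TCP at [168.722, 523.471, 205.446] pointing down, gripper open.
Joint ranges: [-3.03, 3.03], [-0.79, 2.21], [0.23, 2.52], [-1.04, 4.18], [0, 3.07], [-2.55, 2.55]. Speed limits (rad/s): [2.22, 2.22, 2.57, 3.14, 3.14, 3.14].

### API

Orientations are given as a rotation vector (axis times angle).
In Python, from rig import * gives the robot as it stands.
- The arm moves only by the tool carry_out, never from a script. Its argument "steps" is a list of rows, each a list of 7 numbers: the shift along the tool's x, y, z normalised to -1 to 1, where 1 is 0.5 m, then the turn, a rotation vector about the tool's x, y, z normalised to -1 to 1, where 1 is 45 degrees, then the opening, from 0 (shut) to 1 (fully open). A call has 1 to 5 rows; each row is the pose to reach, as a shift and turn from the pose commanded when the call began, along the tool's axes at that moment; what a row does not reach only later rows make up. A row lasts 1/8 s, in which the tool goes at most 62.5 mm and 10.7 degrees, less where a joint would pass 70% of its speed; a pose out of reach is approached as far as the arm can. A call with a number of a shift or a turn outside -1 to 1 is refused whole. A call with a gripper value outside its range is refused whole. The fingers move at their own pace and stop on an object; "newtons" is the grip in N (left out, the last holds). Time passes only in rows, so rows that repeat a pose let the fingers close. It gives the time, the measured TCP pose, the force, the opening and the grip force at its end, in the units of the state.
- state(): the state, without advancing time (a new reading comes with each control period).
- capture(name): name is "scene" or "top" or "wrist"; returns a dict with "img" (420x560x3 uint8, blue, green, red), "intrinsics" (3x3 intrinsics, pixels), "origin" and "orientation" of the camera in the world. Camera axes: x right, y up, looking along -z (the intrinsics and any distortion apply to the point x, -y, -z); pixel columns grow to the right and rows downward; lengths in mm; the calibration is good to about 2 mm. The wrist camera is an equidistant fisheye: a pixel r from the principal point sees the ray r / f radians off the axis. A picture is of the moment at which its call begins. There is no depth.
- finish_job(): hands the job in; it is judged then, once.
The state is a dict: "clock": time; "joint_pos": joint angles; "qd": joint speeds; "tau": joint torques, N m; "position": TCP position; "eef_rot": TCP orientation; "contact_force": force on the tool from outside, world axes, zero at the start; "wrist_torque": the same for the moment, N m; "grip_width": opening from 0.0 (shut) to 1.0 (fully open); "grasp_force": force on a finger pad.
Only numpy, scipy, OpenCV 4.12 (cv2) and the standard library are available. Lean on these libraries where they do the work, as an engineer would, in place of code of your own. Each camera call takes 0.05 s, during which the arm holds its last target. There are 200 camera calls.

### The job

Build up the sample on the black round plate of the sliding stage: lay the copper heat-sink disc on the plate, then lay the green LED module from the rack on top of it, green face up, both neatly centred. Set both down, do not drop them. Then slide the loaded carriage fully home under the inspection camera, keeping the stack centred, and leave the red module and the other things on the bench where they are.

Things in the scene. Friction and masses are not known exactly. Their poses are not given: they have to be found in the camera images.
- heat_sink: Copper heat-sink disc, 66 mm diameter, 12 mm thick, about 360 g, plain rim, a dark ring line on its top face; starts lying flat on the bench. Origin at its centre; z is the disc's axis, up.
- green_module: LED module: disc 60 mm diameter, 12 mm thick, about 60 g, plain rim: 8 mm white plastic and a 4 mm green board with yellow LEDs (1 mm proud) on its face. It starts standing on edge in one of the rack's two pockets, centre 38 mm above the bench. Origin at its centre; its y axis is the disc's axis, the green face looks along its -y (so -y must finally point up).
- red_module: The same kind of module but with a red board, standing in the other pocket; must stay there. Origin at its centre, green_module's axes.
- rack: Fixed blue rack, 71 mm (x) by 97 mm (y), with two pockets 72 mm apart along its y, at y = +36 and -36 mm. Pocket: 59 mm along x, 15 mm along y, floor 8 mm and walls 28 mm above the bench, so a module stands 40 mm out of it. Both board faces look along the rack's -y. Origin under its centre on the bench, z up.
- rest_seat (a point): Where the centre of a module lies when it leans in the sloping rest, 75 mm above the bench. Axes are those of the foot (z up): the module leans at 45 degrees, its upper face looking along (0, -1, 1), its highest rim point towards (0, 1, 1).
- plate (a point): Centre of the top face of the black round plate (80 mm diameter) on the carriage, 36 mm above the bench. x points along the slide towards home, z up. Moves with the carriage.
- grip (a point): Centre of the top face of the carriage's orange grip, an upright block 20 x 20 x 34 mm, 100 mm behind the plate centre (along -x of the slide) and with its foot 30 mm above the bench. Sliding takes about 3 to 5 N.
- carriage (a joint): Position of the carriage along its slide in m: about 0 is out (loading place), 0.10 is the end stop, fully home under the camera; it stays where it is left. The slide points away from the robot (the plate point's +x).
- stage: Fixed grey slide rail of the stage, 360 x 100 x 16 mm, with a camera post 245 mm ahead of the origin (along x) and a tilted white camera tube whose tip is 170 mm ahead of the origin and 130 mm up. Origin on the bench under the plate centre at carriage = 0.
- flux_bottle: Bystander: amber bottle, 40 mm diameter, 85 mm high. Origin at the centre of its underside.
- spool: Bystander: grey wire spool, 56 mm diameter, 34 mm high, lying flat. Origin at the centre of its underside.
- screwdriver: Bystander: screwdriver lying on the bench. Origin at its underside.
- parts_bin: Bystander: yellow open bin, 120 x 90 x 40 mm. Origin at the centre of its underside.
- cup: Bystander: white cup, 60 mm diameter, 70 mm high. Origin at the centre of its underside.
- rest: Fixed sloping rest for putting a module down to change the grip: steel plate at 45 degrees, two brass pins, black foot 80x80x8 mm. The plate is 40 mm wide (x) and carries the module's underside up to 5 mm above its centre: its upper 25 mm is free behind, its sides overhang 10 mm. The lower rim sits on the pins (8 mm thick, 39 mm apart, ending 1 mm above the upper face). Origin under the foot.
Mind the look-alikes: they are no part of the job. What is shaped like the heat_sink but purple is not meant. What is shaped like the green_module but purple is not meant.

How it is judged (in metres and radians):
On the way, in this order (a step that is already met when the one before it is completed fails the run):
1. the heat sink lies flat and centred on the plate (within 6 mm), released (horizontal distance between heat_sink and plate below 0.006 m and z of heat_sink in the frame of plate between 0.003 and 0.009 m and angle between the z axis of heat_sink and the z axis of plate, either way round below 0.08 rad and contact force between heat_sink and the fingers below 0.1 N), for 0.2 s.
2. the green module lies on the heat sink, green face up, centred over it and the plate (within 6 mm), released (horizontal distance between green_module and heat_sink below 0.006 m and horizontal distance between green_module and plate below 0.008 m and z of green_module in the frame of plate between 0.015 and 0.021 m and angle between green_module's own y axis and vertical above 3.06 rad and contact force between green_module and the fingers below 0.1 N), for 0.2 s.
3. the carriage is fully home (within 4 mm of its end stop) (value of joint carriage above 0.096 m), for 0.1 s.
At the end, for the whole second after the job is handed in: The carriage is within 4 mm of its end stop; the heat sink lies flat on the plate, within 6 mm of its centre; the green module lies flat on the heat sink, green face up, within 6 mm of the heat sink's centre and 8 mm of the plate's; both at rest and released (value of joint carriage above 0.096 m and horizontal distance between heat_sink and plate below 0.006 m and z of heat_sink in the frame of plate between 0.003 and 0.009 m and angle between the z axis of heat_sink and the z axis of plate, either way round below 0.08 rad and horizontal distance between green_module and heat_sink below 0.006 m and horizontal distance between green_module and plate below 0.008 m and z of green_module in the frame of plate between 0.015 and 0.021 m and angle between green_module's own y axis and vertical above 3.06 rad and linear speed of each of green_module, heat_sink below 0.02 m/s); the robot touches nothing.
It fails at once if the red module or another bystander is moved by more than 20 mm (distance of any of red_module, flux_bottle, spool, screwdriver, parts_bin, cup from where it was at the start of the episode above 0.02 m).
It fails at once if the heat sink is dropped (out of the fingers and moving faster than 0.5 m/s) (linear speed of heat_sink above 0.5 m/s and contact force between heat_sink and the fingers below 0.05 N).
It fails at once if the green module is dropped (out of the fingers and moving faster than 0.5 m/s) (linear speed of green_module above 0.5 m/s and contact force between green_module and the fingers below 0.05 N).
It also fails if it takes over 72 s, if anything falls off the work surface, if the arm or the gripper's body presses on something with over 40 N, if the wrist force passes 120 N, or if a joint passes its speed limit or range.

## Working session

There is one attempt and no reset: what is moved stays moved. The work goes in short steps, Python scripts to look and compute and a tool call to move; the robot and the scene stay as the last step left them, time stands still between calls to the robot, and variables do not carry over. Pictures are saved under pics/ and viewed, at most 10 in all, crops included, and the job is handed in when it is done.

Besides the shell and the picture viewer there is one more tool, called after "Emit:" by a JSON object that holds its "op" and its "data", one argument or row to a line. carry_out: Moves the arm, as the interface text tells. Scaled input: -1 to 1 covers 0.5 m each way for a shift and 45 degrees each way for a turn. Its arguments: {"type":"object","properties":{"steps":{"type":"array"},"newtons":{"type":"number"}},"required":["steps"]}

```bash
ls; mkdir -p pics; python3 - <<'E'
from rig import *
import cv2,numpy as np
for n in("scene","top"):
    c=capture(n); cv2.imwrite(f"pics/{n}0.png",c["img"]); np.set_printoptions(suppress=True,precision=4)
    print(n,c["intrinsics"],c["origin"],c["orientation"], [k for k in c])
print(state())
E
```

```text
pics
scene [[429.5788   0.     287.0959]
 [  0.     429.5788 210.335 ]
 [  0.       0.       1.    ]] [ 878.0929 -574.4126  858.6982] [0.6974 0.1773 0.5257] ['img', 'intrinsics', 'origin', 'orientation']
top [[407.0181   0.     279.1122]
 [  0.     407.0181 212.6476]
 [  0.       0.       1.    ]] [ 368.1708  -12.499  1023.0181] [ 0.1504 -0.1409 -1.5641] ['img', 'intrinsics', 'origin', 'orientation']
{'clock': 0.1, 'joint_pos': array([ 1.1924,  0.3004,  1.5215, -0.    ,  1.3207, -0.0666]), 'qd': array([ 0.0004, -0.0018, -0.0005, -0.0008, -0.0001, -0.0008]), 'tau': array([  0.0011, -53.2641, -35.3287,   0.071 ,   0.0235,  -0.0001]), 'position': array([168.6568, 523.2684, 204.9409]), 'eef_rot': array([-0.4878, -3.1033,  0.0016]), 'contact_force': array([-0.5855, -0.1172,  0.3799]), 'wrist_torque': array([ 0.0217, -0.0051, -0.0009]), 'grasp_force': 0.0, 'grip_width': 1.000646854790969}
```

View pics/scene0.png

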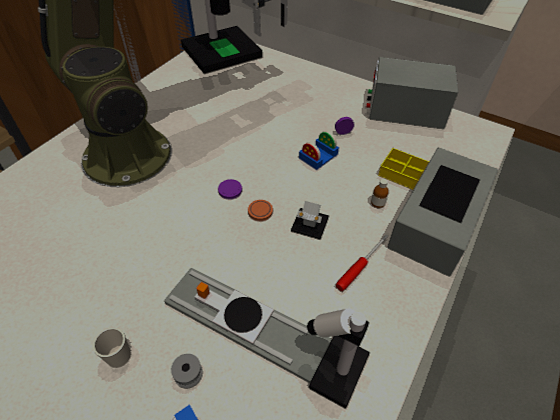

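View pics/top0.png

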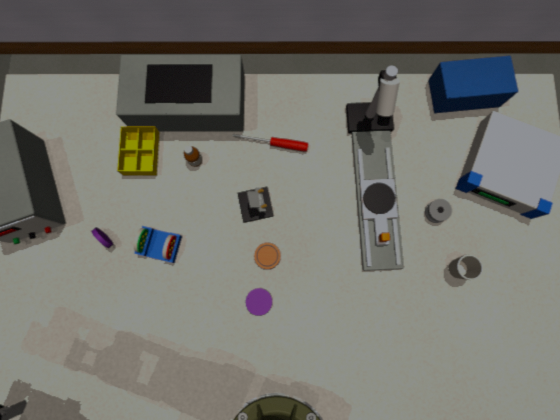

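Scene: copper disc at (260,210), with the purple disc look-alike at (230,188). Green module at (327,140), red at (310,152), and a purple module at (344,125). Rest at (310,220), plate at (243,314), orange grip at (203,290).
Top: copper disc at (267,256), purple disc at (259,301), green at (143,240), red at (168,247), purple module at (102,238), rest at (256,204), plate at (379,198), grip at (385,238).
By the description I choose the copper disc and the green module in the rack's left pocket.

```bash
cat > h.py <<'E'
from rig import *
import cv2,numpy as np
from scipy.spatial.transform import Rotation as R
np.set_printoptions(suppress=True,precision=2)
def rays(c,uv):
    K=c["intrinsics"];uv=np.atleast_2d(uv).astype(float)
    d=np.c_[(uv[:,0]-K[0,2])/K[0,0],(uv[:,1]-K[1,2])/K[1,1]]
    if c.get("fish"):
        r=np.linalg.norm(d,axis=1,keepdims=True)+1e-9
        v=np.c_[d/r*np.sin(r),np.cos(r)]
    else: v=np.c_[d,np.ones(len(d))]
    v=v*[1,-1,-1]
    return R.from_rotvec(c["orientation"]).apply(v)
def onz(c,uv,z):
    v=rays(c,uv);o=np.array(c["origin"]);return o+v*((z-o[2])/v[:,2])[:,None]
def cap(n):
    c=dict(capture(n));c["fish"]=n=="wrist";return c
def proj(c,P):
    v=R.from_rotvec(c["orientation"]).inv().apply(np.atleast_2d(P)-c["origin"])*[1,-1,-1]
    K=c["intrinsics"]
    if c.get("fish"):
        s=np.linalg.norm(v[:,:2],axis=1,keepdims=True);d=v[:,:2]/(s+1e-9)*np.arctan2(s,v[:,2:])
    else: d=v[:,:2]/v[:,2:]
    return d*[K[0,0],K[1,1]]+K[:2,2]
def blobs(img,h0,h1,smin,vmin,box,vmax=255,smax=255,amin=15):
    x0,y0,x1,y1=box;hs=cv2.cvtColor(img,cv2.COLOR_BGR2HSV)
    m=cv2.inRange(hs,(h0,smin,vmin),(h1,smax,vmax));k=np.zeros_like(m);k[y0:y1,x0:x1]=m[y0:y1,x0:x1]
    cs,_=cv2.findContours(k,cv2.RETR_EXTERNAL,cv2.CHAIN_APPROX_NONE)
    return sorted([c[:,0,:] for c in cs if cv2.contourArea(c)>=amin],key=lambda c:-cv2.contourArea(c))
E
python3 - <<'E'
from h import *
t=cap("top");s=cap("scene")
def circ(c,box,hsv,z,nm):
    for b in blobs(c["img"],*hsv[:4],box,**hsv[4])[:2]:
        P=onz(c,b,z)[:,:2];(x,y),r=cv2.minEnclosingCircle(P.astype(np.float32));e=cv2.fitEllipse(P.astype(np.float32))
        print(nm,"z",z,"circ",x,y,r,"ell",e)
for c,bs in((t,((245,235,290,280),(355,175,402,222),(375,228,395,246),(125,220,190,270),(230,180,280,228))),(s,((240,195,280,225),(215,290,270,335),(190,278,215,300),(290,120,345,170),(280,195,335,245)))):
    circ(c,bs[0],(4,20,90,40,{}),9,"copper")
    circ(c,bs[1],(0,179,0,0,dict(vmax=45,amin=200)),36,"plate")
    for b in blobs(c["img"],5,22,150,90,bs[2])[:1]: print("grip",onz(c,b.mean(0),64),onz(c,b.mean(0),55))
    for b in blobs(c["img"],100,125,120,40,bs[3])[:1]:
        r=cv2.minAreaRect(onz(c,b,25)[:,:2].astype(np.float32));print("rack",r)
    for b in blobs(c["img"],45,85,80,30,bs[3])[:2]: print("green px",b.mean(0),onz(c,b.mean(0),55))
    for b in blobs(c["img"],0,179,0,0,bs[4],vmax=40)[:1]:
        r=cv2.minAreaRect(onz(c,b,6)[:,:2].astype(np.float32));print("rest",r)
a=[cv2.resize(c["img"][y-42:y+43,x-50:x+50],(400,280),interpolation=cv2.INTER_CUBIC) for c,x,y in((t,158,243),(s,320,145),(t,256,204),(s,310,218))]
im=np.vstack([np.hstack(a[:2]),np.hstack(a[2:])]); cv2.imwrite("pics/crop1.png",np.clip(im*1.3,0,255).astype(np.uint8))
E
```

```text
copper z 9 circ 450.2065124511719 23.89046287536621 32.81847381591797 ell ((450.25531005859375, 23.87274742126465), (62.768943786621094, 63.7693977355957), 74.51879119873047)
plate z 36 circ 590.5670166015625 -253.1574249267578 37.553409576416016 ell ((590.2981567382812, -254.20361328125), (68.13371276855469, 73.53215026855469), 61.17695236206055)
grip [[ 491.09 -257.45   64.  ]] [[ 492.24 -259.75   55.  ]]
rack ((476.4424133300781, 292.1543884277344), (98.50724792480469, 69.6234130859375), 76.77944946289062)
green px [141.61 240.07] [[482.65 322.64  55.  ]]
rest ((559.0103759765625, 58.4923210144043), (56.86960983276367, 28.769222259521484), 60.395511627197266)
copper z 9 circ 451.0156555175781 23.673816680908203 36.79623031616211 ell ((450.9866027832031, 23.523000717163086), (63.4736442565918, 71.56244659423828), 33.60865783691406)
plate z 36 circ 592.760986328125 -253.8641815185547 39.811302185058594 ell ((592.3859252929688, -254.22210693359375), (75.09754180908203, 77.96862030029297), 34.236175537109375)
grip [[ 493.48 -259.14   64.  ]] [[ 489.13 -255.57   55.  ]]
rack ((480.39727783203125, 286.65252685546875), (115.68782806396484, 86.44107818603516), 76.94892120361328)
green px [327.05 139.55] [[490.74 316.47  55.  ]]
rest ((581.6903686523438, 56.03022766113281), (77.72252655029297, 81.06499481201172), 12.271693229675293)
```

View pics/crop1.png

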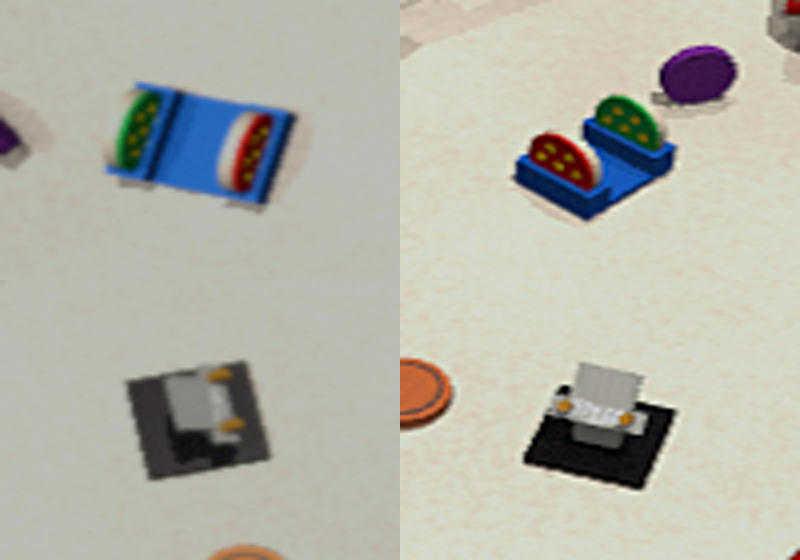

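Crop 1 confirms that the green-faced module is in the rack's far pocket, with the red one in the near pocket at its right and the purple disc outside the rack. The rest's pins face right (rest -y ≈ world -y). Next I plan the first move.

```bash
cat >> h.py <<'E'
def down(yaw):
    y=np.array([np.cos(np.radians(yaw)),np.sin(np.radians(yaw)),0]);z=np.array([0,0,-1.])
    return R.from_matrix(np.c_[np.cross(y,z),y,z])
def frame(y,z):
    z=np.array(z,float)/np.linalg.norm(z);y=np.array(y,float);y-=z*(y@z);y/=np.linalg.norm(y)
    return R.from_matrix(np.c_[np.cross(y,z),y,z])
def plan(wps,start=None):
    s=state();p,r=(s["position"],R.from_rotvec(s["eef_rot"])) if start is None else start
    print("now",s["position"],s["joint_pos"],s["clock"])
    for tp,tr in wps:
        tp=np.array(tp,float)
        print("shift",np.round(r.inv().apply(tp-p)/500,4),"turn",np.round((r.inv()*tr).as_rotvec()/np.radians(45),4),"dist",np.linalg.norm(tp-p));p,r=tp,tr
E
python3 - <<'E'
from h import *
D=down(92.5)
plan([([310,275,200],D),([450.5,23.8,160],D)])
t=cap("top")
print(onz(t,[[206+a/4,162+(b-280)/4] for a,b in((128,380),(245,362),(270,458),(150,480))],8))
E
```

```text
now [168.67 523.34 205.09] [ 1.19  0.3   1.52 -0.    1.32 -0.07] 0.2
shift [-0.42 -0.39  0.01] turn [-0.   -0.   -0.45] dist 285.7841152856479
shift [-0.26 -0.51  0.08] turn [0. 0. 0.] dist 290.5885235173612
[[625.59  99.63   8.  ]
 [637.57  24.55   8.  ]
 [574.57   8.16   8.  ]
 [560.23  84.28   8.  ]]
```

Emit:
{"op": "carry_out", "data": {
  "steps": [
    [-0.42, -0.39, 0.01, 0, 0, -0.45, 1],
    [-0.42, -0.39, 0.01, 0, 0, -0.45, 1],
    [-0.42, -0.39, 0.01, 0, 0, -0.45, 1],
    [-0.42, -0.39, 0.01, 0, 0, -0.45, 1],
    [-0.42, -0.39, 0.01, 0, 0, -0.45, 1]
  ],
  "newtons": 20
}}

```text
clock: 0.88
position: [309.5, 271.4, 200.6]
eef_rot: [-0.063, 3.141, 0.0]
contact_force: [-0.0, 0.6, 0.1]
grip_width: 0.994
grasp_force: 0.0
```

Emit:
{"op": "carry_out", "data": {
  "steps": [
    [-0.26, -0.51, 0.08, 0, 0, 0, 1],
    [-0.26, -0.51, 0.08, 0, 0, 0, 1],
    [-0.26, -0.51, 0.08, 0, 0, 0, 1],
    [-0.26, -0.51, 0.08, 0, 0, 0, 1],
    [-0.26, -0.51, 0.08, 0, 0, 0, 1]
  ]
}}

```text
clock: 1.5
position: [450.0, 21.7, 160.1]
eef_rot: [0.063, -3.141, 0.0]
contact_force: [0.6, 0.0, 0.6]
grip_width: 1.003
grasp_force: 0.0
```

```bash
python3 - <<'E'
from h import *
D=down(92.5)
plan([([450.5,23.8,160],D)])
c=cap("wrist");cv2.imwrite("pics/w1.png",c["img"]);print(c["intrinsics"],c["origin"],c["orientation"])
b=blobs(c["img"],4,20,90,40,(0,0,560,420))[:2]
for k in b: 
  P=onz(c,k,12)[:,:2].astype(np.float32);print(k.mean(0),len(k),cv2.fitEllipse(P))
print(proj(c,[[450.5,23.8,12],[599,54,8]]))
E
```

```text
now [449.98  21.68 160.07] [-0.03  0.12  1.85 -0.    1.17 -1.64] 1.5
shift [-0.  0.  0.] turn [-0. -0. -0.] dist 2.1844116955660895
[[325.19   0.   284.51]
 [  0.   325.19 210.02]
 [  0.     0.     1.  ]] [377.3   18.5  339.13] [-0.2  -0.21  1.6 ]
[288.   198.56] 178 ((451.1719665527344, 24.873395919799805), (64.529296875, 65.49392700195312), 96.44392395019531)
[392.88 372.31] 576 ((692.1929931640625, 254.3897247314453), (26.382661819458008, 488.4313659667969), 3.2808897495269775)
[[286.98 198.65]
 [306.76 319.44]]
```

View pics/w1.png

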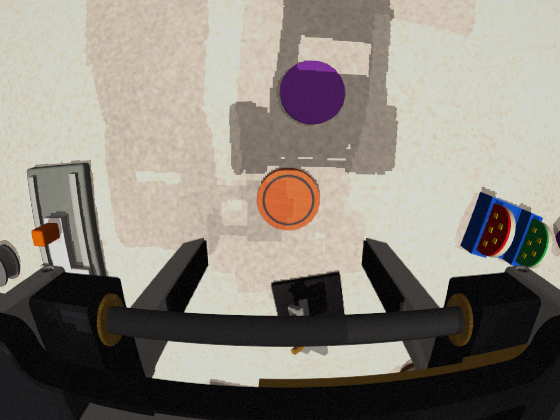

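Wrist view: copper at (288,199), with its ring visible. It casts to (451,24.5), which agrees with the other views. Purple disc at (312,92). Descending.

Emit:
{"op": "carry_out", "data": {
  "steps": [
    [-0.002, 0.005, 0.1, 0, 0, 0, 1],
    [-0.002, 0.005, 0.2, 0, 0, 0, 1],
    [-0.002, 0.005, 0.28, 0, 0, 0, 1],
    [-0.002, 0.005, 0.313, 0, 0, 0, 1],
    [-0.002, 0.005, 0.313, 0, 0, 0, 1]
  ]
}}

```text
clock: 2.17
position: [449.5, 26.7, 3.1]
eef_rot: [0.065, -3.139, -0.0]
contact_force: [-0.6, -0.5, 0.5]
grip_width: 0.999
grasp_force: 0.0
```

Emit:
{"op": "carry_out", "data": {
  "steps": [
    [0, 0, 0, 0, 0, 0, 0.6],
    [0, 0, 0, 0, 0, 0, 0.6],
    [0, 0, 0, 0, 0, 0, 0.6],
    [0, 0, 0, 0, 0, 0, 0.6],
    [0, 0, 0, 0, 0, 0, 0.6]
  ],
  "newtons": 25
}}

```text
clock: 2.8
position: [450.5, 26.5, 4.5]
eef_rot: [-0.066, 3.14, -0.0]
contact_force: [-1.5, -1.0, 6.6]
grip_width: 0.693
grasp_force: 25.0
```

Emit:
{"op": "carry_out", "data": {
  "steps": [
    [0, 0, -0.06, 0, 0, 0, 0.6],
    [0, 0, -0.15, 0, 0, 0, 0.6],
    [-0.04, -0.1, -0.22, 0, 0, 0, 0.6],
    [-0.09, -0.2, -0.22, 0, 0, 0, 0.6],
    [-0.13, -0.3, -0.22, 0, 0, 0, 0.6]
  ]
}}

```text
clock: 3.42
position: [521.9, -122.1, 114.2]
eef_rot: [-0.066, 3.141, 0.0]
contact_force: [0.9, 0.4, -3.3]
grip_width: 0.696
grasp_force: 25.0
```

Emit:
{"op": "carry_out", "data": {
  "steps": [
    [-0.04, -0.09, 0, 0, 0, 0, 0.6],
    [-0.08, -0.18, 0, 0, 0, 0, 0.6],
    [-0.12, -0.25, 0, 0, 0, 0, 0.6],
    [-0.125, -0.27, 0, 0, 0, 0, 0.6],
    [-0.125, -0.27, 0, 0, 0, 0, 0.6]
  ]
}}

```text
clock: 4.05
position: [588.9, -252.7, 113.1]
eef_rot: [0.065, -3.14, -0.001]
contact_force: [-0.7, 0.5, -4.5]
grip_width: 0.695
grasp_force: 25.0
```

```bash
python3 - <<'E'
from h import *
s=state();print(s["position"],s["grip_width"],s["grasp_force"],s["joint_pos"])
c=cap("wrist");t=cap("top");cv2.imwrite("pics/w2.png",c["img"])
T=s["position"]
for k in blobs(c["img"],4,20,90,40,(100,60,460,320))[:2]:
  P=onz(c,k,T[2]+8)[:,:2].astype(np.float32);print("cu",k.mean(0),len(k),cv2.fitEllipse(P))
for k in blobs(c["img"],0,179,0,0,(60,0,500,330),vmax=50,amin=300)[:5]:
  P=onz(c,k,36)[:,:2].astype(np.float32);print("dark",k.mean(0),len(k),cv2.fitEllipse(P))
print(proj(c,[[591.5,-254,36],[492,-258,64]]))
E
```

```text
[ 588.89 -252.72  113.13] 0.6950385071305345 24.998459815979004 [-0.46  0.58  1.34  0.    1.22 -2.07]
cu [284.39 253.58] 313 ((588.724609375, -253.0333251953125), (64.0174789428711, 66.95250701904297), 92.6971206665039)
cu [283.01  96.22] 100 ((500.06640625, -257.4809875488281), (16.210676193237305, 17.27953338623047), 92.82532501220703)
dark [281.15 305.47] 1404 ((678.0269775390625, -254.73394775390625), (105.91468811035156, 437.9818420410156), 2.7114009857177734)
dark [286.73 196.28] 215 ((575.2049560546875, -252.3480682373047), (41.93769073486328, 69.2368392944336), 174.9443359375)
dark [281.69 237.08] 297 ((626.9948120117188, -251.45584106445312), (76.82868957519531, 77.2663345336914), 107.367919921875)
[[283.2  220.  ]
 [283.08  92.56]]
```

View pics/w2.png

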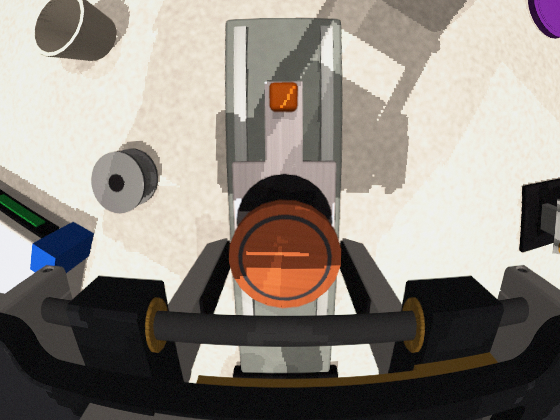

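Wrist view: the disc at (284,254) is centred between the fingers. The plate arc peeks out behind it at (285,185), and the orange grip is at (283,96).

```bash
python3 - <<'E'
from h import *
from scipy.optimize import least_squares
c=cap("wrist")
g=blobs(c["img"],4,20,90,40,(250,70,310,120))[0];print("grip64",onz(c,g.mean(0),64), cv2.boundingRect(g))
k=[k for k in blobs(c["img"],0,179,0,0,(235,160,335,215),vmax=50,amin=200)][0]
print(cv2.boundingRect(k))
# upper edge per column
u=np.array([[x,k[k[:,0]==x,1].min()] for x in range(k[:,0].min()+3,k[:,0].max()-2)])
P=onz(c,u,36)[:,:2]
f=least_squares(lambda q:np.hypot(P[:,0]-q[0],P[:,1]-q[1])-40,[590,-254],loss="soft_l1");print(f.x,np.std(f.fun))
f=least_squares(lambda q:np.hypot(P[:,0]-q[0],P[:,1]-q[1])-q[2],[590,-254,40],loss="soft_l1");print(f.x)
print(proj(c,[[551,-255,36]]),P[::8])
plan([([591,-254,113],down(92.5))])
E
```

```text
grip64 [[ 494.67 -257.92   64.  ]] (268, 82, 29, 30)
(239, 174, 91, 41)
[ 594.15 -253.26] 0.3503198250604107
[ 592.43 -253.28   38.49]
[[282.96 170.56]] [[ 573.86 -287.39]
 [ 565.36 -280.99]
 [ 560.22 -274.65]
 [ 557.54 -268.3 ]
 [ 554.87 -261.99]
 [ 553.8  -255.65]
 [ 554.34 -249.25]
 [ 555.67 -242.79]
 [ 557.81 -236.27]
 [ 562.39 -229.55]
 [ 569.49 -222.57]]
now [ 589.12 -251.74  113.97] [-0.46  0.58  1.34  0.    1.22 -2.07] 4.2
shift [-0. -0.  0.] turn [ 0. -0. -0.] dist 3.093215506117387
```

Emit:
{"op": "carry_out", "data": {
  "steps": [
    [-0.008, -0.003, 0.06, 0, 0, 0, 0.6],
    [-0.008, -0.003, 0.11, 0, 0, 0, 0.6],
    [-0.008, -0.003, 0.127, 0, 0, 0, 0.6],
    [-0.008, -0.003, 0.127, 0, 0, 0, 0.6]
  ]
}}

```text
clock: 4.7
position: [593.5, -253.7, 50.8]
eef_rot: [0.066, -3.141, -0.0]
contact_force: [0.6, 1.2, -3.8]
grip_width: 0.694
grasp_force: 25.0
```

```bash
cat > arc.py <<'E'
from h import *
from scipy.optimize import least_squares
def fit(P,r):
    f=least_squares(lambda q:np.hypot(P[:,0]-q[0],P[:,1]-q[1])-r,P.mean(0)+[20,0],loss="soft_l1");return f.x,np.std(f.fun)
def look(zt):
    s=state();print(s["position"],s["contact_force"],s["grip_width"],s["grasp_force"],s["clock"])
    c=cap("wrist");print("expect",proj(c,[[593,-253.5,36],[553,-253.5,36]]))
    d=blobs(c["img"],4,20,90,40,(190,120,380,330))[0]
    e=cv2.fitEllipse(onz(c,d,zt)[:,:2].astype(np.float32));print("disc",e)
    k=blobs(c["img"],0,179,0,0,(215,160,355,250),vmax=50,amin=60)[0];print(cv2.boundingRect(k))
    u=np.array([[x,k[k[:,0]==x,1].min()] for x in range(k[:,0].min()+12,k[:,0].max()-11)])
    print("plate",fit(onz(c,u,36)[:,:2],40))
    return c
E
python3 - <<'E'
from arc import *
c=look(58);cv2.imwrite("pics/w3.png",c["img"][60:360,80:480])
E
```

```text
[ 593.49 -253.72   50.75] [ 0.59  1.22 -3.77] 0.6938992340279279 24.998407065868378 4.7
expect [[285.5  242.94]
 [288.33 180.59]]
disc ((593.53955078125, -254.03114318847656), (64.40169525146484, 67.2434310913086), 92.4719467163086)
(223, 181, 124, 69)
plate (array([ 593.9 , -253.18]), np.float64(0.2664554702724104))
```

View pics/w3.png

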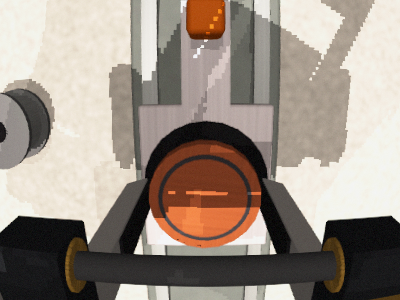

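The disc sits concentric over the plate: disc at crop (205,193), with the black arc even around it. Lowering gently.

Emit:
{"op": "carry_out", "data": {
  "steps": [
    [0, 0.001, 0.012, 0, 0, 0, 0.6],
    [0, 0.001, 0.018, 0, 0, 0, 0.6],
    [0, 0.001, 0.021, 0, 0, 0, 0.6],
    [0, 0.001, 0.023, 0, 0, 0, 0.6],
    [0, 0.001, 0.023, 0, 0, 0, 0.6]
  ]
}}

```text
clock: 5.38
position: [594.2, -253.6, 40.5]
eef_rot: [-0.066, 3.139, -0.001]
contact_force: [-1.1, 3.8, 7.3]
grip_width: 0.693
grasp_force: 25.0
```

```bash
python3 - <<'E'
from arc import *
look(48)
E
```

```text
[ 594.17 -253.59   40.52] [-1.11  3.84  7.35] 0.6926937973911631 25.001727640628815 5.375
expect [[285.37 247.78]
 [288.33 182.37]]
disc ((594.093505859375, -253.8923797607422), (64.64012908935547, 66.95100402832031), 92.98644256591797)
(222, 184, 128, 66)
plate (array([ 594.56, -253.18]), np.float64(0.2979758899077025))
```

Contact is made (+11 N) and the disc is centred to within about 1 mm. Releasing.

Emit:
{"op": "carry_out", "data": {
  "steps": [
    [0, 0, 0, 0, 0, 0, 0.75],
    [0, 0, 0, 0, 0, 0, 0.85],
    [0, 0, 0, 0, 0, 0, 1],
    [0, 0, -0.05, 0, 0, 0, 1],
    [0, 0, -0.15, 0, 0, 0, 1]
  ]
}}

```text
clock: 6.05
position: [592.5, -253.3, 112.9]
eef_rot: [0.065, -3.137, -0.003]
contact_force: [0.4, 0.2, 0.5]
grip_width: 0.999
grasp_force: 0.0
```

Emit:
{"op": "carry_out", "data": {
  "steps": [
    [0, 0, -0.1, 0, 0, 0, 1],
    [0, 0, -0.1, 0, 0, 0, 1],
    [0, 0, -0.1, 0, 0, 0, 1]
  ]
}}

```text
clock: 6.42
position: [593.2, -253.5, 163.1]
eef_rot: [0.065, -3.14, -0.001]
contact_force: [0.3, -0.1, -0.6]
grip_width: 1.003
grasp_force: 0.0
```

```bash
python3 - <<'E'
from arc import *
c=look(48)
print([cv2.fitEllipse(onz(c,k,48)[:,:2].astype(np.float32)) for k in blobs(c["img"],4,20,90,40,(190,120,380,300))[:1]])
t=cap("top")
# rack in the top view: top of walls, rest foot
hs=cv2.cvtColor(t["img"],cv2.COLOR_BGR2HSV)
print(cv2.fitEllipse(onz(t,blobs(t["img"],4,20,90,40,(360,180,400,220))[0],46)[:,:2].astype(np.float32)))
Y=76.8
plan([([560,20,180],down(92.5)),([470,290,190],down(Y))])
E
```

```text
[ 593.16 -253.54  163.09] [ 0.3  -0.1  -0.59] 1.0025589507709567 0.0 6.425
expect [[284.93 202.71]
 [286.7  161.53]]
disc ((594.93017578125, -253.92442321777344), (64.90409088134766, 66.47024536132812), 93.92733001708984)
(250, 163, 76, 75)
plate (array([ 594.86, -253.19]), np.float64(0.34183663945414555))
[((594.93017578125, -253.92442321777344), (64.90409088134766, 66.47024536132812), 93.92733001708984)]
((594.2843627929688, -232.92791748046875), (24.926103591918945, 41.3740234375), 61.447086334228516)
now [ 592.94 -253.43  162.29] [-0.46  0.55  1.27 -0.    1.32 -2.07] 6.525
shift [ 0.04  0.55 -0.03] turn [ 0. -0. -0.] dist 275.9711755983314
shift [ 0.16  0.55 -0.02] turn [0.   0.   0.35] dist 284.7806173179628
```

Emit:
{"op": "carry_out", "data": {
  "steps": [
    [0, 0.12, -0.055, 0, 0, 0, 1],
    [0, 0.25, -0.055, 0, 0, 0, 1],
    [0, 0.37, -0.055, 0, 0, 0, 1],
    [0, 0.5, -0.055, 0, 0, 0, 1],
    [0, 0.616, -0.055, 0, 0, 0, 1]
  ]
}}

```text
clock: 7.15
position: [580.0, 54.8, 190.3]
eef_rot: [0.065, -3.139, 0.0]
contact_force: [1.4, -0.0, -0.4]
grip_width: 0.997
grasp_force: 0.0
```

Emit:
{"op": "carry_out", "data": {
  "steps": [
    [0, 0, 0, 0, 0, 0, 0.6],
    [0, 0, 0, 0, 0, 0, 0.6]
  ]
}}

```text
clock: 7.4
position: [580.5, 52.5, 190.6]
eef_rot: [0.066, -3.14, 0.0]
contact_force: [-0.0, -0.6, 0.3]
grip_width: 0.823
grasp_force: 0.0
```

```bash
python3 - <<'E'
from h import *
s=state();print(s["position"],s["clock"])
c=cap("wrist");cv2.imwrite("pics/w4.png",c["img"])
import pickle;pickle.dump(c,open("w4.pkl","wb"))
for k in blobs(c["img"],0,179,0,0,(200,100,400,330),vmax=45,amin=200)[:4]:
    print(cv2.boundingRect(k),cv2.minAreaRect(onz(c,k,8)[:,:2].astype(np.float32)))
for k in blobs(c["img"],12,25,130,60,(200,100,400,330),amin=8)[:4]: print("pin",k.mean(0),cv2.contourArea(k))
for k in blobs(c["img"],100,125,120,40,(400,100,560,400),amin=200)[:3]: print("blue",cv2.boundingRect(k),cv2.minAreaRect(onz(c,k,28)[:,:2].astype(np.float32)))
E
```

```text
[580.51  52.48 190.61] 7.4
(200, 241, 200, 89) ((704.947021484375, 80.01541137695312), (132.0203399658203, 276.7441711425781), 1.9579529762268066)
(249, 155, 78, 77) ((582.1786499023438, 56.512245178222656), (78.52847290039062, 78.27005767822266), 12.116538047790527)
pin [265.5 188.5] 93.0
pin [272.5  225.74] 84.0
blue (443, 100, 79, 63) ((481.2525939941406, 285.62860107421875), (109.32491302490234, 72.85407257080078), 82.22883605957031)
```

View pics/w4.png

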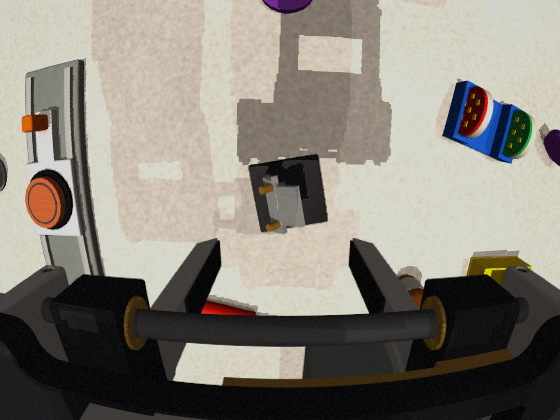

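Wrist view: rest foot at (288,193), with brass pins at (265,189) and (272,226) on its -y side. Rack at (485,120), green at (519,135), red at (477,110).

```bash
python3 - <<'E'
from h import *
import pickle;c=pickle.load(open("w4.pkl","rb"))
p=onz(c,[[265.5,188.5],[272.5,225.74]],55.6);d=p[1]-p[0];print(p,np.linalg.norm(d),np.degrees(np.arctan2(d[1],d[0])))
y=np.radians(12.2);ry=np.array([-np.sin(y),np.cos(y)]);m=p[:,:2].mean(0)
print("seat",m+20.05*ry,"in rest frame",R.from_euler("z",-12.2,degrees=True).apply(np.r_[m+20.05*ry-[582,56.3],0]))
t=cap("top");s=cap("scene")
for k in blobs(t["img"],5,22,130,50,(240,180,275,225),amin=2)[:3]: print("top pin",k.mean(0),onz(t,k.mean(0),55.6))
for k in blobs(s["img"],5,22,130,50,(285,195,335,230),amin=2)[:3]: print("sc pin",k.mean(0),onz(s,k.mean(0),55.6))
plan([([480,317,190],down(76.8))])
E
```

```text
[[568.6   32.83  55.6 ]
 [606.61  40.98  55.6 ]] 38.87015107593116 12.089915941392523
seat [583.37  56.5 ] in rest frame [ 1.38 -0.09  0.  ]
sc pin [315.86 217.86] [[604.28  40.82  55.6 ]]
sc pin [300.86 213.86] [[566.9   32.55  55.6 ]]
now [580.76  51.53 191.07] [ 0.03  0.39  1.44 -0.    1.32 -1.58] 7.55
shift [0.18 0.54 0.  ] turn [-0.   -0.    0.34] dist 283.94493240759215
```

Emit:
{"op": "carry_out", "data": {
  "steps": [
    [0.18, 0.54, 0, 0, 0, 0.34, 0.6],
    [0.18, 0.54, 0, 0, 0, 0.34, 0.6],
    [0.18, 0.54, 0, 0, 0, 0.34, 0.6],
    [0.18, 0.54, 0, 0, 0, 0.34, 0.6],
    [0.18, 0.54, 0, 0, 0, 0.34, 0.6]
  ]
}}

```text
clock: 8.18
position: [478.9, 320.3, 191.4]
eef_rot: [-0.353, -3.122, -0.0]
contact_force: [-0.3, -0.4, 0.2]
grip_width: 0.6
grasp_force: 0.0
```

Emit:
{"op": "carry_out", "data": {
  "steps": [
    [0, 0, 0, 0, 0, 0, 0.45],
    [0, 0, 0, 0, 0, 0, 0.45]
  ]
}}

```text
clock: 8.43
position: [480.2, 317.7, 191.3]
eef_rot: [-0.355, -3.121, 0.001]
contact_force: [0.8, -0.3, -0.0]
grip_width: 0.461
grasp_force: 0.0
```

```bash
python3 - <<'E'
from h import *
s=state();print(s["position"],s["joint_pos"],s["clock"],s["grip_width"])
c=cap("wrist");cv2.imwrite("pics/w5.png",c["img"][80:380,100:500]);
import pickle;pickle.dump(c,open("w5.pkl","wb"))
for k in blobs(c["img"],100,125,120,40,(100,100,460,330),amin=100)[:3]: print("blue",cv2.boundingRect(k),cv2.minAreaRect(onz(c,k,28)[:,:2].astype(np.float32)))
for k in blobs(c["img"],45,85,80,30,(150,100,460,330),amin=50)[:2]: print("green",cv2.boundingRect(k),k.mean(0))
for k in blobs(c["img"],0,8,120,40,(150,100,460,330),amin=50)[:2]: print("red",cv2.boundingRect(k),k.mean(0))
y=np.radians(76.8);q=np.array([np.cos(y),np.sin(y)])
C=np.array([477.5,291])+36*q
print(C,proj(c,[[*C,68],[*C,28],[*(C-72*q),68]]))
E
```

```text
[480.16 317.73 191.3 ] [ 0.52  0.37  1.46 -0.    1.31 -0.82] 8.425 0.460767773874018
blue (220, 163, 91, 66) ((476.6646423339844, 296.71533203125), (96.57583618164062, 72.34940338134766), 77.10881042480469)
green (293, 172, 6, 57) [295.55 199.76]
red (220, 173, 8, 55) [222.7 200. ]
[485.72 326.05] [[294.59 207.17]
 [293.51 198.1 ]
 [220.35 206.93]]
```

View pics/w5.png

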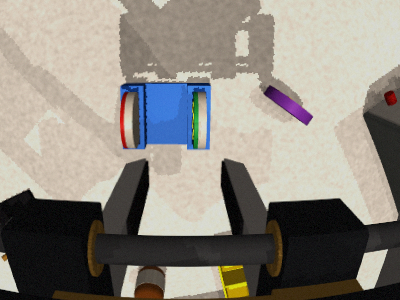

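Wrist crop: the green module stands at crop (200,120), green on its left (-y) side and white on the right. Red is at (129,119) and the purple disc at (289,105). The rack centre refines to (476.7,296.5).

```bash
python3 - <<'E'
from h import *
import pickle;c=pickle.load(open("w5.pkl","rb"))
hs=cv2.cvtColor(c["img"],cv2.COLOR_BGR2HSV)
for r in (200,206,210): print(r,[tuple(int(v) for v in hs[r,x]) for x in range(288,314)])
a=np.radians(77.1);q=np.array([np.cos(a),np.sin(a)]);x=np.array([np.sin(a),-np.cos(a)])
C=np.array([476.7,296.5])+36*q;print(C)
print(proj(c,[[*(C+d*q),z] for z in (68,60) for d in(-6,-2,6)]))
print(proj(c,[[*(C+d*x),38] for d in(-30,30)]))
plan([([*C,110],down(77.1)),([*C,50],down(77.1))])
E
```

```text
200 [(109, 181, 197), (109, 184, 197), (109, 184, 197), (110, 182, 175), (41, 106, 108), (37, 196, 130), (66, 184, 143), (66, 182, 179), (66, 185, 175), (67, 187, 176), (61, 82, 200), (34, 26, 220), (34, 27, 218), (32, 24, 215), (34, 26, 216), (33, 25, 218), (29, 23, 218), (30, 24, 215), (32, 21, 214), (109, 183, 216), (108, 183, 217), (109, 177, 217), (111, 50, 189), (18, 36, 207), (17, 35, 217), (22, 30, 216)]
206 [(108, 180, 197), (108, 182, 196), (109, 182, 198), (109, 186, 185), (30, 205, 182), (44, 192, 85), (66, 173, 140), (66, 171, 174), (66, 171, 173), (66, 169, 174), (57, 77, 192), (21, 36, 217), (21, 36, 218), (20, 39, 216), (38, 9, 220), (30, 8, 218), (39, 8, 217), (34, 9, 219), (106, 39, 214), (109, 189, 215), (109, 189, 216), (108, 175, 218), (114, 19, 188), (14, 37, 211), (18, 38, 209), (16, 36, 213)]
210 [(109, 181, 196), (109, 183, 203), (109, 182, 206), (109, 189, 182), (108, 159, 77), (30, 199, 204), (64, 173, 137), (66, 182, 175), (66, 180, 167), (66, 175, 163), (55, 81, 182), (17, 45, 217), (22, 30, 215), (37, 21, 221), (33, 21, 219), (32, 19, 216), (32, 19, 217), (32, 18, 216), (103, 34, 207), (108, 187, 218), (109, 182, 219), (109, 178, 215), (111, 17, 193), (17, 37, 209), (16, 34, 208), (15, 37, 211)]
[484.74 331.59]
[[293.76 204.95]
 [297.93 204.94]
 [306.26 204.94]
 [293.54 203.01]
 [297.61 203.01]
 [305.74 203.  ]]
[[298.93 169.71]
 [298.45 225.49]]
now [480.28 317.52 191.35] [ 0.52  0.37  1.46 -0.    1.31 -0.82] 8.475
shift [-0.    0.03  0.16] turn [-0. -0. -0.] dist 82.67474450732497
shift [0.   0.   0.12] turn [0. 0. 0.] dist 60.0
```

Emit:
{"op": "carry_out", "data": {
  "steps": [
    [-0.002, 0.029, 0.08, 0, 0, -0.007, 0.45],
    [-0.002, 0.029, 0.17, 0, 0, -0.007, 0.45],
    [-0.002, 0.029, 0.25, 0, 0, -0.007, 0.45],
    [-0.002, 0.029, 0.289, 0, 0, -0.007, 0.45],
    [-0.002, 0.029, 0.289, 0, 0, -0.007, 0.45]
  ]
}}

```text
clock: 9.1
position: [484.0, 332.0, 46.5]
eef_rot: [-0.346, -3.121, 0.001]
contact_force: [0.5, -0.6, 1.4]
grip_width: 0.45
grasp_force: 0.0
```

```bash
python3 - <<'E'
from h import *
s=state();print(s["position"],s["contact_force"],s["grip_width"])
c=cap("wrist");cv2.imwrite("pics/w6.png",cv2.resize(c["img"][130:330,150:430],(560,400)))
r=R.from_rotvec(s["eef_rot"]);print(proj(c,s["position"]+r.apply([[0,21,0],[0,-21,0]])))
E
```

```text
[483.96 331.99  46.52] [ 0.53 -0.6   1.44] 0.4504877644933853
[[320.12 252.12]
 [249.53 252.12]]
```

View pics/w6.png

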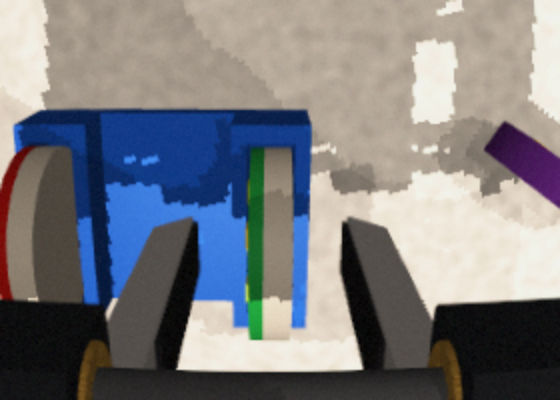

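Close view: the green module (columns 248–294 in the crop) stands midway between the fingers. Red is clear on the left. Gripping.

Emit:
{"op": "carry_out", "data": {
  "steps": [
    [0, 0, 0, 0, 0, 0, 0.05],
    [0, 0, 0, 0, 0, 0, 0.05],
    [0, 0, 0, 0, 0, 0, 0.05],
    [0, 0, 0, 0, 0, 0, 0.05],
    [0, 0, 0, 0, 0, 0, 0.05]
  ],
  "newtons": 15
}}

```text
clock: 9.78
position: [483.9, 333.0, 47.3]
eef_rot: [0.345, 3.122, 0.001]
contact_force: [-1.0, 0.5, 4.2]
grip_width: 0.125
grasp_force: 15.0
```

Emit:
{"op": "carry_out", "data": {
  "steps": [
    [0, 0, -0.03, 0, 0, 0, 0.05],
    [0, 0, -0.08, 0, 0, 0, 0.05],
    [0, 0, -0.16, 0, 0, 0, 0.05],
    [0, 0, -0.24, 0, 0, 0, 0.05],
    [0, 0, -0.28, 0, 0, 0, 0.05]
  ]
}}

```text
clock: 10.4
position: [484.1, 333.0, 190.2]
eef_rot: [0.344, 3.12, 0.003]
contact_force: [-0.1, 0.5, -1.3]
grip_width: 0.132
grasp_force: 15.0
```

```bash
python3 - <<'E'
from h import *
s=state();print(s["position"],s["contact_force"],s["grip_width"]*94,s["grasp_force"],s["joint_pos"])
seat=np.array([582.5,56.3,75]);a=np.radians(12.1)
ry=np.array([-np.sin(a),np.cos(a),0]);rx=np.array([np.cos(a),np.sin(a),0]);z=np.array([0,0,1.])
up=(ry+z)/2**.5
n=(z-ry)/2**.5
T=frame(-n,-up)   # tool y = +y-ish side (white underside): axis y of module = -n
print("tool y",T.as_matrix()[:,1],"z",-up)
tip=seat+9*up
s0=(s["position"],R.from_rotvec(s["eef_rot"]))
mid=down(102.1)
plan([([545,200,200],mid),(tip+60*up+[0,0,25],T),(tip+12*up,T),(tip+1*up,T)])
print(tip)
E
```

```text
[484.12 333.04 190.25] [-0.1   0.54 -1.31] 12.432740666589964 14.99488815665245 [ 0.54  0.39  1.43 -0.    1.31 -0.81]
tool y [-0.15  0.69 -0.71] z [ 0.15 -0.69 -0.71]
now [484.12 333.04 190.25] [ 0.54  0.39  1.43 -0.    1.31 -0.81] 10.4
shift [-0.18 -0.23 -0.02] turn [ 0.    0.   -0.55] dist 146.6308920727919
shift [-0.01 -0.2   0.1 ] turn [ 1. -0. -0.] dist 112.16502771798464
shift [0.   0.04 0.13] turn [0. 0. 0.] dist 68.01511798745712
shift [-0.   -0.    0.02] turn [0. 0. 0.] dist 10.999999999999998
[581.17  62.52  81.36]
```

Emit:
{"op": "carry_out", "data": {
  "steps": [
    [-0.18, -0.23, -0.02, 0, 0, -0.55, 0.05],
    [-0.18, -0.23, -0.02, 0, 0, -0.55, 0.05],
    [-0.18, -0.23, -0.02, 0, 0, -0.55, 0.05],
    [-0.18, -0.23, -0.02, 0, 0, -0.55, 0.05]
  ]
}}

```text
clock: 10.9
position: [547.1, 199.3, 197.8]
eef_rot: [-0.329, 3.124, -0.0]
contact_force: [0.3, 0.7, -0.5]
grip_width: 0.126
grasp_force: 15.0
```

Emit:
{"op": "carry_out", "data": {
  "steps": [
    [-0.01, -0.05, 0.02, 0.24, 0, 0, 0.05],
    [-0.01, -0.1, 0.04, 0.48, 0, 0, 0.05],
    [-0.01, -0.15, 0.07, 0.71, 0, 0, 0.05],
    [-0.01, -0.2, 0.09, 0.94, 0, 0, 0.05],
    [-0.01, -0.2, 0.1, 1, 0, 0, 0.05]
  ]
}}

```text
clock: 11.52
position: [571.6, 105.0, 145.7]
eef_rot: [-0.3, 2.812, -1.171]
contact_force: [-0.4, 0.8, -0.5]
grip_width: 0.126
grasp_force: 15.0
```

```bash
cat >> h.py <<'E'
seat=np.array([582.5,56.3,75]);_a=np.radians(12.1)
ry=np.array([-np.sin(_a),np.cos(_a),0]);rx=np.array([np.cos(_a),np.sin(_a),0]);zz=np.array([0,0,1.])
up=(ry+zz)/2**.5;n=(zz-ry)/2**.5;TL=frame(-n,-up)
E
sed -i 's/precision=2/precision=4/' h.py
python3 - <<'E'
from h import *
tip=seat+9*up
plan([(tip+12*up,TL),(tip+1*up,TL)])
c=cap("wrist");s=cap("scene");cv2.imwrite("pics/w7.png",np.hstack([c["img"][60:360,110:450],s["img"][60:360,140:480]]))
E
```

```text
now [571.5715 105.0199 145.7303] [ 0.4435  0.5659  1.485  -0.7789  1.3892 -1.0721] 11.525
shift [-0.0009  0.0299  0.1285] turn [-0.0051  0.0005  0.0019] dist 65.9806760572624
shift [-0.    -0.     0.022] turn [0. 0. 0.] dist 10.999999999999998
```

View pics/w7.png

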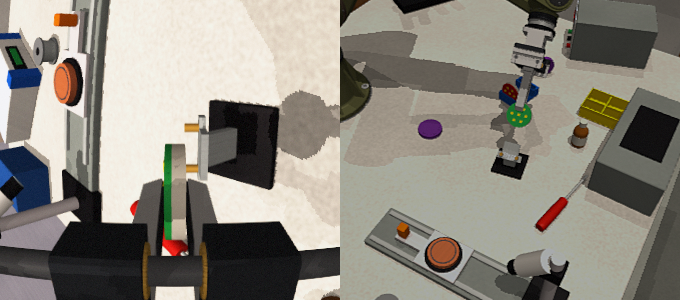

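The tilted wrist view shows the module at (175,190) left of the sloping plate (200,150), with pins at (190,128) and (190,169). The green face is outward and the back faces the plate, as planned.

Emit:
{"op": "carry_out", "data": {
  "steps": [
    [-0.001, 0.027, 0.06, -0.005, 0, 0.002, 0.05],
    [-0.001, 0.027, 0.11, -0.005, 0, 0.002, 0.05],
    [-0.001, 0.027, 0.128, -0.005, 0, 0.002, 0.05],
    [-0.001, 0.027, 0.128, -0.005, 0, 0.002, 0.05]
  ]
}}

```text
clock: 12.12
position: [580.6, 69.7, 92.9]
eef_rot: [-0.296, 2.816, -1.159]
contact_force: [-0.2, 0.8, -0.4]
grip_width: 0.128
grasp_force: 15.0
```

```bash
python3 - <<'E'
from h import *
tip=seat+9*up
plan([(tip+1.5*n+2*up,TL),(tip+1*up,TL)])
s=state();print(s["contact_force"],s["grip_width"])
c=cap("wrist");cv2.imwrite("pics/w8.png",cv2.resize(c["img"][100:300,170:450],(800,571)))
E
```

```text
now [580.613   69.6527  92.8686] [ 0.3809  0.6199  1.5364 -0.8126  1.2722 -1.0314] 12.125
shift [0.0019 0.0031 0.0223] turn [ 0.0058  0.0012 -0.0029] dist 11.30461476185402
shift [-0.     0.003  0.002] turn [0. 0. 0.] dist 1.8027756377319795
[-0.1944  0.79   -0.4488] 0.12828869159804104
```

View pics/w8.png

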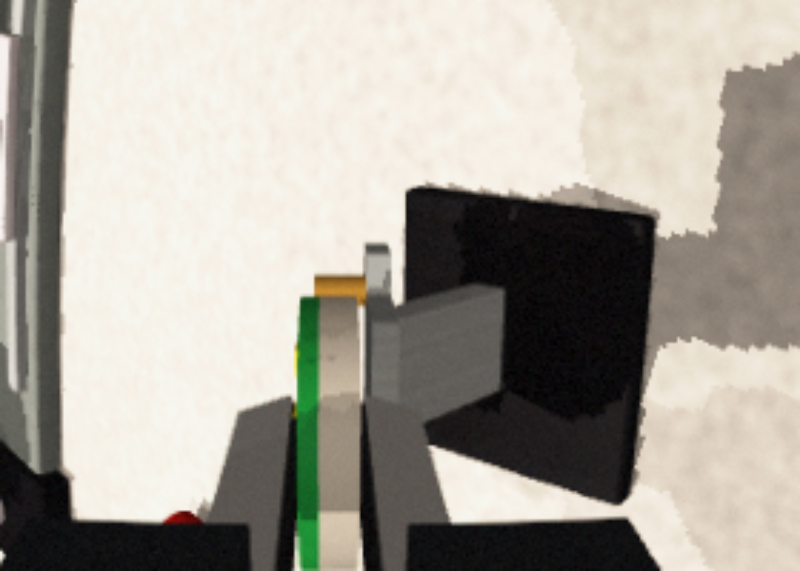

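Close view: the module's underside (column 360) is about 2 mm off the steel plate (column 368), and the upper pin is at (340,287). Seating it.

Emit:
{"op": "carry_out", "data": {
  "steps": [
    [0.002, 0, 0.01, 0.006, 0, -0.003, 0.05],
    [0.002, 0, 0.018, 0.006, 0, -0.003, 0.05],
    [0.002, 0.002, 0.021, 0.006, 0, -0.003, 0.05],
    [0.002, 0.003, 0.022, 0.006, 0, -0.003, 0.05],
    [0.002, 0.003, 0.022, 0.006, 0, -0.003, 0.05]
  ]
}}

```text
clock: 12.8
position: [580.9, 62.7, 83.7]
eef_rot: [-0.3, 2.813, -1.167]
contact_force: [-1.5, 0.9, 4.3]
grip_width: 0.13
grasp_force: 15.0
```

```bash
python3 - <<'E'
from h import *
tip=seat+9*up
plan([(tip,TL)])
s=state();print(s["contact_force"],s["wrist_torque"],s["grip_width"])
E
```

```text
now [580.9199  62.7289  83.7135] [ 0.3717  0.631   1.5469 -0.8262  1.2551 -1.0221] 12.8
shift [-0.0004  0.003   0.0037] turn [-0.0016  0.0009  0.0013] dist 2.3714073531656705
[-1.5428  0.8846  4.3216] [-0.3227  0.1938 -0.3899] 0.12980801178804238
```

Light contact (~5 N) on the pins and plate. Releasing slowly and backing off along the tool axis.

Emit:
{"op": "carry_out", "data": {
  "steps": [
    [0, 0, 0, 0, 0, 0, 0.16],
    [0, 0, 0, 0, 0, 0, 0.2],
    [0, 0, 0, 0, 0, 0, 0.25],
    [0, 0, 0, 0, 0, 0, 0.3],
    [0, 0, -0.01, 0, 0, 0, 0.3]
  ]
}}

```text
clock: 13.42
position: [580.0, 66.1, 86.7]
eef_rot: [-0.3, 2.814, -1.167]
contact_force: [0.6, -0.5, -0.8]
grip_width: 0.299
grasp_force: 0.0
```

Emit:
{"op": "carry_out", "data": {
  "steps": [
    [0, 0, -0.04, 0, 0, 0, 0.3],
    [0, 0, -0.1, 0, 0, 0, 0.3],
    [0, 0, -0.16, 0, 0, 0, 0.3],
    [0, 0, -0.16, 0, 0, 0, 0.3]
  ]
}}

```text
clock: 13.92
position: [568.6, 123.5, 145.3]
eef_rot: [-0.301, 2.811, -1.163]
contact_force: [1.0, 0.1, -0.1]
grip_width: 0.298
grasp_force: 0.0
```

```bash
python3 - <<'E'
from h import *
w=cap("wrist");c=cap("scene")
g=blobs(c["img"],40,85,80,30,(270,170,350,250),amin=20)
for k in g[:2]: print(cv2.boundingRect(k),cv2.fitEllipse(k))
# exact: face plane through seat+6n
o=np.array(c["origin"]);k=np.vstack(g[:1]);v=rays(c,k);P=o+v*(((seat+6*n-o)@n)/(v@n))[:,None]
q=np.c_[(P-seat)@rx,(P-seat)@up];print("face centre in (rx,up)",cv2.fitEllipse(q.astype(np.float32)),cv2.minEnclosingCircle(q.astype(np.float32)))
T2=frame(rx,-n)
s=state();print(s["position"],s["joint_pos"],s["grip_width"])
print("T2 rel", (R.from_rotvec(s["eef_rot"]).inv()*T2).as_rotvec()*57.3,(R.from_rotvec(s["eef_rot"]).inv()*frame(-rx,-n)).as_rotvec()*57.3)
cv2.imwrite("pics/w9.png",np.hstack([w["img"][60:360,110:450],cv2.resize(c["img"][160:260,260:380],(360,300))]))
E
```

```text
(300, 192, 24, 25) ((311.5356140136719, 204.44700622558594), (23.56756019592285, 24.16827392578125), 18.34683609008789)
face centre in (rx,up) ((0.29693418741226196, 1.57351815700531), (57.55369186401367, 58.78853225708008), 161.71310424804688) ((0.6645846962928772, 1.304013729095459), 30.55292510986328)
[568.0587 121.5189 143.1188] [ 0.4695  0.5779  1.4709 -0.767   1.4047 -1.0576] 0.2999812940438647
T2 rel [-69.3723  69.3077  69.3835] [-69.2658 -69.3305 -69.1498]
```

View pics/w9.png

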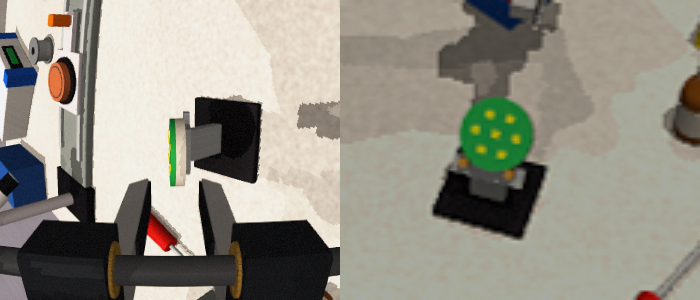

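The module leans correctly in the rest, centred on the seat to about 1.5 mm with its green face up (scene crop at (495,133)). I have now viewed 12 pictures, over the limit of 10, so from here I rely on numbers only.

```bash
python3 - <<'E'
from h import *
T2=frame(rx,-n);D1=down(102.1)
plan([([575,90,230],D1),([585,40,240],down(57.1)),([590,0,240],down(12.1)),(seat+80*n,T2)])
E
```

```text
now [568.0587 121.5189 143.1188] [ 0.4695  0.5779  1.4709 -0.767   1.4047 -1.0576] 14.025
shift [-0.0001 -0.1686 -0.0771] turn [-1.001   0.0002  0.0027] dist 92.6820687077805
shift [ 0.0014 -0.102  -0.02  ] turn [0. 0. 1.] dist 51.96152422706632
shift [-0.0519 -0.0617  0.    ] turn [0. 0. 1.] dist 40.311288741492746
shift [0.0001 0.0089 0.2169] turn [ 0.  1. -0.] dist 108.5234911688897
```

Emit:
{"op": "carry_out", "data": {
  "steps": [
    [0, -0.08, -0.07, -0.2, 0, 0, 0.3],
    [0, -0.168, -0.077, -0.45, 0, 0, 0.3],
    [0, -0.168, -0.077, -0.7, 0, 0, 0.3],
    [0, -0.168, -0.077, -0.93, 0, 0, 0.3],
    [0, -0.168, -0.077, -1, 0, 0, 0.3]
  ]
}}

```text
clock: 14.65
position: [575.3, 88.0, 229.7]
eef_rot: [0.328, -3.124, -0.005]
contact_force: [0.5, 0.5, -1.0]
grip_width: 0.299
grasp_force: 0.0
```

Emit:
{"op": "carry_out", "data": {
  "steps": [
    [0.001, -0.102, -0.02, 0, 0, 0.23, 0.6],
    [0.001, -0.102, -0.02, 0, 0, 0.46, 0.8],
    [0.001, -0.102, -0.02, 0, 0, 0.69, 1],
    [0.001, -0.102, -0.02, 0, 0, 0.92, 1],
    [0.001, -0.102, -0.02, 0, 0, 1, 1]
  ]
}}

```text
clock: 15.28
position: [585.0, 39.3, 238.9]
eef_rot: [-0.895, -3.01, 0.003]
contact_force: [0.4, 0.0, 0.4]
grip_width: 0.796
grasp_force: 0.0
```

Emit:
{"op": "carry_out", "data": {
  "steps": [
    [-0.05, -0.06, 0, 0, 0, 0.23, 1],
    [-0.05, -0.06, 0, 0, 0, 0.46, 1],
    [-0.05, -0.06, 0, 0, 0, 0.69, 1],
    [-0.05, -0.06, 0, 0, 0, 0.92, 1],
    [-0.05, -0.06, 0, 0, 0, 1, 1]
  ]
}}

```text
clock: 15.9
position: [589.7, 0.6, 238.9]
eef_rot: [-1.979, -2.439, 0.003]
contact_force: [-0.8, -0.0, 0.1]
grip_width: 0.998
grasp_force: 0.0
```

```bash
python3 - <<'E'
from h import *
plan([(seat+80*n,frame(rx,-n))])
E
```

```text
now [589.7096   0.5605 238.8829] [-0.0606  0.3685  1.3525 -0.0012  1.4226 -0.2678] 15.9
shift [-0.0009  0.0098  0.2146] turn [-0.0009  1.0008 -0.0058] dist 107.41580039259135
```

Emit:
{"op": "carry_out", "data": {
  "steps": [
    [0, 0.01, 0.02, 0, 0.23, 0, 1],
    [0, 0.01, 0.06, 0, 0.46, 0, 1],
    [0, 0.01, 0.12, 0, 0.69, -0.003, 1],
    [0, 0.01, 0.18, 0, 0.92, -0.005, 1],
    [0, 0.01, 0.214, 0, 1, -0.006, 1]
  ]
}}

```text
clock: 16.52
position: [593.8, 0.7, 129.4]
eef_rot: [-1.539, -1.905, -0.638]
contact_force: [0.4, -0.7, 0.4]
grip_width: 1.001
grasp_force: 0.0
```

```bash
python3 - <<'E'
from h import *
T2=frame(rx,-n)
s=state();print(s["contact_force"])
c=cap("wrist")
for k in blobs(c["img"],40,85,80,30,(150,60,460,330),amin=100)[:2]:
    v=rays(c,k);o=np.array(c["origin"]);P=o+v*(((seat+6*n-o)@n)/(v@n))[:,None]
    q=np.c_[(P-seat)@rx,(P-seat)@up];print(cv2.boundingRect(k),"face (rx,up)",cv2.fitEllipse(q.astype(np.float32)))
m=seat+0.5*rx+1.0*up
plan([(m+20*n,T2),(m-4.5*n,T2)])
E
```

```text
[ 0.4377 -0.7322  0.4031]
(251, 178, 74, 74) face (rx,up) ((2.060608386993408, 0.9950399398803711), (59.32823944091797, 60.34701156616211), 174.73681640625)
now [593.0431   0.7511 127.2285] [-0.3425  0.7021  1.3099  0.6485  1.6148 -0.6892] 16.575
shift [0.0071 0.0043 0.1138] turn [-0.0073 -0.0106 -0.0043] dist 57.07283279735249
shift [ 0.    -0.     0.049] turn [0. 0. 0.] dist 24.499999999999996
```

Emit:
{"op": "carry_out", "data": {
  "steps": [
    [0.007, 0.005, 0.05, -0.007, -0.01, -0.004, 1],
    [0.007, 0.005, 0.1, -0.007, -0.01, -0.004, 1],
    [0.007, 0.005, 0.114, -0.007, -0.01, -0.004, 1],
    [0.007, 0.005, 0.114, -0.007, -0.01, -0.004, 1]
  ]
}}

```text
clock: 17.08
position: [588.2, 44.4, 95.5]
eef_rot: [-1.544, -1.923, -0.639]
contact_force: [-0.6, -0.5, -0.4]
grip_width: 1.0
grasp_force: 0.0
```

```bash
python3 - <<'E'
from h import *
T2=frame(rx,-n)
c=cap("wrist")
for k in blobs(c["img"],40,85,80,30,(150,60,460,400),amin=100)[:2]:
    v=rays(c,k);o=np.array(c["origin"]);P=o+v*(((seat+6*n-o)@n)/(v@n))[:,None]
    q=np.c_[(P-seat)@rx,(P-seat)@up];print(cv2.boundingRect(k),"face (rx,up)",cv2.fitEllipse(q.astype(np.float32)))
m=seat+1.*rx+1.0*up
s=state();print(s["contact_force"],(s["position"]-m)@np.c_[rx,up,n])
plan([(m-4.5*n,T2)])
E
```

```text
(237, 202, 91, 88) face (rx,up) ((2.0737905502319336, 1.1399354934692383), (59.28578567504883, 61.15845489501953), 176.39059448242188)
[0.3246 0.3013 0.1795] [ 2.3125  4.4264 24.0059]
now [588.4928  44.1485  95.8118] [-0.2786  0.7     1.3877  0.67    1.5022 -0.702 ] 17.125
shift [-0.0083 -0.0049  0.0571] turn [0.0038 0.012  0.0104] dist 28.94010435175612
```

Emit:
{"op": "carry_out", "data": {
  "steps": [
    [-0.008, -0.004, 0.02, 0.004, 0.012, 0.01, 1],
    [-0.008, -0.004, 0.04, 0.004, 0.012, 0.01, 1],
    [-0.008, -0.004, 0.056, 0.004, 0.012, 0.01, 1],
    [-0.008, -0.004, 0.056, 0.004, 0.012, 0.01, 1]
  ]
}}

```text
clock: 17.62
position: [582.5, 61.2, 71.9]
eef_rot: [-1.542, -1.909, -0.638]
contact_force: [0.7, -0.8, 0.8]
grip_width: 0.998
grasp_force: 0.0
```

```bash
python3 - <<'E'
from h import *
m=seat+1.*rx+1.0*up
for i in range(3):
    c=cap("wrist");s=state();print(s["contact_force"],(s["position"]-m)@np.c_[rx,up,n])
plan([(m-4*n,frame(rx,-n))])
E
```

```text
[-0.4488 -0.4602 -0.3011] [ 0.2159  0.2664 -5.017 ]
[0.5003 0.7216 0.2584] [ 0.3201  0.2745 -4.7176]
[-0.2369 -0.1609  0.3604] [ 0.399  0.244 -4.535]
now [583.0114  60.5889  72.6729] [-0.258   0.7214  1.419   0.6877  1.4591 -0.7143] 17.775
shift [-0.0005 -0.0008 -0.0011] turn [-0.0006 -0.0007  0.0006] dist 0.7106538207716856
```

Emit:
{"op": "carry_out", "data": {
  "steps": [
    [0, 0, -0.0015, 0, 0, 0, 0.5],
    [0, 0, -0.0015, 0, 0, 0, 0.5],
    [0, 0, -0.0015, 0, 0, 0, 0.5],
    [0, 0, -0.0015, 0, 0, 0, 0.5],
    [0, 0, -0.0015, 0, 0, 0, 0.5]
  ],
  "newtons": 15
}}

```text
clock: 18.4
position: [582.9, 60.1, 72.9]
eef_rot: [-1.542, -1.909, -0.639]
contact_force: [-0.2, 0.3, 0.3]
grip_width: 0.631
grasp_force: 15.0
```

Emit:
{"op": "carry_out", "data": {
  "steps": [
    [0, 0, -0.01, 0, 0, 0, 0.5],
    [0, 0, -0.04, 0, 0, 0, 0.5],
    [0, 0, -0.09, 0, 0, 0, 0.5],
    [0, 0, -0.14, 0, 0, 0, 0.5],
    [0, 0, -0.16, 0, 0, 0, 0.5]
  ]
}}

```text
clock: 19.02
position: [595.5, 3.4, 130.9]
eef_rot: [-1.544, -1.91, -0.641]
contact_force: [-0.3, 0.6, -0.9]
grip_width: 0.633
grasp_force: 15.0
```

```bash
cat > rel.py <<'E'
from h import *
# green face of held module relative to the tool: circle in plane h mm behind the tip
def face(h):
    c=cap("wrist");s=state();r=R.from_rotvec(s["eef_rot"]);o=r.inv().apply(c["origin"]-s["position"])
    k=blobs(c["img"],35,90,70,25,(150,60,460,400),amin=100)[0]
    v=r.inv().apply(rays(c,k));P=o+v*((-h-o[2])/v[:,2])[:,None]
    print(s["position"],s["grip_width"]*94,s["grasp_force"],s["contact_force"],cv2.boundingRect(k))
    print("face in tool xy",cv2.fitEllipse(P[:,:2].astype(np.float32)),cv2.minEnclosingCircle(P[:,:2].astype(np.float32)));return c
E
python3 - <<'E'
from rel import *
face(10)
plan([([590,-60,200],down(12.1)),([592,-150,190],down(52)),([594.5,-253.4,130],down(92.5))])
E
```

```text
[595.5659   3.158  131.0789] 59.510252358342576 14.999996423721313 [ 0.4657 -0.2972  0.1098] (232, 206, 106, 100)
face in tool xy ((0.1351138949394226, 0.49803853034973145), (59.467315673828125, 61.1127815246582), 93.13760375976562) ((0.14570219814777374, 0.5415523648262024), 30.925369262695312)
now [595.5659   3.158  131.0789] [-0.3372  0.6938  1.3097  0.6489  1.6075 -0.6843] 19.075
shift [ 0.0117 -0.0371 -0.1832] turn [ 0.0021 -0.9994  0.0001] dist 93.648423197636
shift [-0.1768 -0.0338  0.02  ] turn [ 0.      0.     -0.8867] dist 90.57593499379402
shift [-0.1313 -0.1599  0.12  ] turn [ 0.   0.  -0.9] dist 119.57345023039187
```

Emit:
{"op": "carry_out", "data": {
  "steps": [
    [0, 0, -0.1, 0, -0.2, 0, 0.5],
    [0.005, -0.02, -0.183, 0, -0.4, 0, 0.5],
    [0.012, -0.037, -0.183, 0, -0.63, 0, 0.5],
    [0.012, -0.037, -0.183, 0, -0.85, 0, 0.5],
    [0.012, -0.037, -0.183, 0.002, -1, 0, 0.5]
  ]
}}

```text
clock: 19.7
position: [589.4, -57.5, 198.9]
eef_rot: [1.97, 2.444, -0.004]
contact_force: [0.4, 0.7, -0.8]
grip_width: 0.636
grasp_force: 15.0
```

Emit:
{"op": "carry_out", "data": {
  "steps": [
    [-0.04, -0.01, 0.005, 0, 0, -0.2, 0.5],
    [-0.08, -0.02, 0.01, 0, 0, -0.4, 0.5],
    [-0.12, -0.03, 0.02, 0, 0, -0.6, 0.5],
    [-0.177, -0.034, 0.02, 0, 0, -0.8, 0.5],
    [-0.177, -0.034, 0.02, 0, 0, -0.887, 0.5]
  ]
}}

```text
clock: 20.32
position: [591.3, -149.6, 187.5]
eef_rot: [-1.016, -2.969, 0.001]
contact_force: [-0.1, 0.4, -1.1]
grip_width: 0.632
grasp_force: 15.0
```

Emit:
{"op": "carry_out", "data": {
  "steps": [
    [-0.04, -0.05, 0.03, 0, 0, -0.2, 0.5],
    [-0.08, -0.1, 0.06, 0, 0, -0.4, 0.5],
    [-0.12, -0.15, 0.09, 0, 0, -0.6, 0.5],
    [-0.131, -0.16, 0.12, 0, 0, -0.8, 0.5],
    [-0.131, -0.16, 0.12, 0, 0, -0.9, 0.5]
  ]
}}

```text
clock: 20.95
position: [593.1, -251.8, 126.1]
eef_rot: [0.076, -3.136, -0.003]
contact_force: [-0.6, -0.2, -0.2]
grip_width: 0.632
grasp_force: 15.0
```

```bash
python3 - <<'E'
from rel import *
from arc import fit
c=face(10)
s=state()
k=blobs(c["img"],4,20,90,40,(190,100,380,330))[0];print("cu",cv2.boundingRect(k))
u=np.array([[x,k[k[:,0]==x,1].min()] for x in range(k[:,0].min()+5,k[:,0].max()-4)])
print("cu fit",fit(onz(c,u,48)[:,:2],33))
plan([([594.5,-253.4,62],down(92.5))])
E
```

```text
[ 593.4318 -251.5008  126.9112] 59.625024846366564 15.000254809856415 [ 0.4795 -0.1278 -0.6124] (232, 206, 106, 100)
face in tool xy ((0.7422372102737427, -0.6301271319389343), (59.01253890991211, 60.70856857299805), 90.7842788696289) ((0.881208062171936, -0.44108641147613525), 30.740985870361328)
cu (243, 178, 79, 46)
cu fit (array([ 594.4665, -253.9172]), np.float64(0.3470808719071373))
now [ 593.4318 -251.5008  126.9112] [-0.4575  0.5795  1.3089 -0.0004  1.2574 -2.0799] 21.0
shift [-0.0024 -0.0041  0.1298] turn [ 0.0022 -0.0049  0.0102] dist 64.94776274069912
```

Emit:
{"op": "carry_out", "data": {
  "steps": [
    [-0.003, -0.005, 0.06, 0.002, -0.004, 0.01, 0.5],
    [-0.003, -0.005, 0.11, 0.002, -0.004, 0.01, 0.5],
    [-0.003, -0.005, 0.13, 0.002, -0.004, 0.01, 0.5],
    [-0.003, -0.005, 0.13, 0.002, -0.004, 0.01, 0.5]
  ]
}}

```text
clock: 21.5
position: [595.4, -253.8, 63.1]
eef_rot: [-0.058, 3.14, -0.001]
contact_force: [-0.5, -0.0, -0.4]
grip_width: 0.638
grasp_force: 15.0
```

```bash
python3 - <<'E'
from rel import *
from arc import fit
for i in range(2):
    c=face(10);s=state()
    k=blobs(c["img"],4,20,90,40,(190,140,380,330),amin=5)[0];print("cu",cv2.boundingRect(k))
    u=np.array([[x,k[k[:,0]==x,1].min()] for x in range(k[:,0].min()+4,k[:,0].max()-3)])
    print("cu fit",fit(onz(c,u,48)[:,:2],33))
    g=blobs(c["img"],35,90,70,25,(150,60,460,400),amin=100)[0]
    print("green world",cv2.fitEllipse(onz(c,g,s["position"][2]+10)[:,:2].astype(np.float32))[0])
    k=blobs(c["img"],0,179,0,0,(215,160,355,250),vmax=50,amin=60)[0]
    u=np.array([[x,k[k[:,0]==x,1].min()] for x in range(k[:,0].min()+12,k[:,0].max()-11)])
    print("plate",cv2.boundingRect(k),fit(onz(c,u,36)[:,:2],40))
plan([([594.5,-253.6,50],down(92.5))])
E
```

```text
[ 595.7177 -254.0434   63.9571] 59.3760684913583 14.999902993440628 [ 0.3452  0.0683 -0.4921] (232, 206, 106, 100)
face in tool xy ((0.7980724573135376, -0.11853160709142685), (58.96215057373047, 60.68651580810547), 89.71589660644531) ((0.7838450074195862, -0.12318266183137894), 30.634174346923828)
cu (234, 190, 103, 51)
cu fit (array([ 593.9991, -253.8826]), np.float64(0.4166463868973702))
green world (594.916015625, -254.1851348876953)
plate (228, 176, 117, 74) (array([ 594.7479, -253.2497]), np.float64(0.26033497039425957))
[ 595.8683 -254.1747   64.3348] 59.62083929122757 15.000008940696716 [-0.1972  0.9945 -0.5176] (232, 206, 106, 100)
face in tool xy ((0.39531469345092773, -0.20968016982078552), (59.16554260253906, 60.85934829711914), 89.48284149169922) ((0.4703350365161896, -0.06202078238129616), 30.78518295288086)
cu (235, 189, 102, 52)
cu fit (array([ 594.0129, -253.8737]), np.float64(0.4320480697911198))
green world (595.4699096679688, -254.3912353515625)
plate (228, 176, 117, 74) (array([ 594.7498, -253.2133]), np.float64(0.27497881353089226))
now [ 595.8683 -254.1747   64.3348] [-0.4596  0.6494  1.3524 -0.0004  1.137  -2.0673] 21.6
shift [0.0028 0.0013 0.0287] turn [-0.0021  0.003  -0.0083] dist 14.411373253645683
```

Emit:
{"op": "carry_out", "data": {
  "steps": [
    [0.002, 0.001, 0.012, 0, 0.003, 0, 0.5],
    [0.002, 0.001, 0.02, 0, 0.003, 0, 0.5],
    [0.002, 0.001, 0.024, 0, 0.003, 0, 0.5],
    [0.002, 0.001, 0.026, 0, 0.003, 0, 0.5],
    [0.002, 0.001, 0.026, 0, 0.003, 0, 0.5]
  ]
}}

```text
clock: 22.22
position: [594.6, -253.6, 50.5]
eef_rot: [0.059, -3.14, 0.002]
contact_force: [-0.3, 0.5, 1.8]
grip_width: 0.632
grasp_force: 15.0
```

```bash
python3 - <<'E'
from h import *
for i in range(3):
    cap("wrist");s=state();print(s["position"],s["contact_force"],s["wrist_torque"],s["grip_width"])
E
```

```text
[ 594.5595 -253.5828   50.5237] [0.7075 0.738  0.6402] [ 0.2755 -0.0072 -0.0201] 0.6317453567984653
[ 594.5691 -253.5909   50.5349] [-0.8201  1.1527  1.4787] [ 0.3012  0.0221 -0.0522] 0.6320007143411087
[ 594.5778 -253.5983   50.507 ] [1.1397 0.9485 1.8499] [ 0.3036 -0.011  -0.0237] 0.6351904844919977
```

Emit:
{"op": "carry_out", "data": {
  "steps": [
    [0, 0, 0.0006, 0, 0, 0, 0.5],
    [0, 0, 0.0012, 0, 0, 0, 0.5],
    [0, 0, 0.0012, 0, 0, 0, 0.5]
  ]
}}

```text
clock: 22.75
position: [594.6, -253.6, 50.3]
eef_rot: [0.059, -3.14, 0.002]
contact_force: [-0.7, 2.1, 6.8]
grip_width: 0.632
grasp_force: 15.0
```

```bash
python3 - <<'E'
from h import *
for i in range(3):
    cap("wrist");s=state();print(s["position"],s["contact_force"],s["grip_width"])
E
```

```text
[ 594.6135 -253.6107   50.2598] [-0.9449  1.4899  5.8437] 0.6351350077094763
[ 594.5995 -253.6186   50.2375] [0.0414 2.7569 6.6634] 0.6303146967750423
[ 594.6142 -253.6073   50.2691] [-1.0091  2.4751  5.8865] 0.632652817210409
```

Firm contact (~6 N). Releasing gently and lifting straight up.

Emit:
{"op": "carry_out", "data": {
  "steps": [
    [0, 0, 0, 0, 0, 0, 0.68],
    [0, 0, 0, 0, 0, 0, 0.76],
    [0, 0, 0, 0, 0, 0, 0.85],
    [0, 0, -0.02, 0, 0, 0, 0.95],
    [0, 0, -0.08, 0, 0, 0, 1]
  ]
}}

```text
clock: 23.52
position: [593.9, -253.3, 89.3]
eef_rot: [0.058, -3.138, -0.0]
contact_force: [0.4, -0.8, 0.9]
grip_width: 0.998
grasp_force: 0.0
```

Emit:
{"op": "carry_out", "data": {
  "steps": [
    [0, 0, -0.08, 0, 0, 0, 1],
    [0, 0, -0.16, 0, 0, 0, 1],
    [0, 0, -0.16, 0, 0, 0, 1],
    [0, 0, -0.16, 0, 0, 0, 0.8]
  ]
}}

```text
clock: 24.02
position: [594.3, -253.4, 169.3]
eef_rot: [0.059, -3.139, 0.001]
contact_force: [0.3, -0.1, -0.3]
grip_width: 0.927
grasp_force: 0.0
```

```bash
cat > stack.py <<'E'
from rel import *
from arc import fit
def stack(dx=0):
    c=cap("wrist");s=state();print(s["position"],s["clock"])
    for nm,a,z,r in(("green",(35,90,70,25),60,30),("cu",(4,20,90,40),48,33)):
        k=blobs(c["img"],*a,(150,60,420,330),amin=40)
        k=[q for q in k if cv2.boundingRect(q)[2]>40][0]
        P=onz(c,k,z)[:,:2]
        u=np.array([[x,k[k[:,0]==x,1].min()] for x in range(k[:,0].min()+4,k[:,0].max()-3)])
        print(nm,cv2.boundingRect(k),cv2.fitEllipse(P.astype(np.float32)),"arc",fit(onz(c,u,z)[:,:2],r))
    for g in blobs(c["img"],4,20,90,40,(200,20,360,170),amin=100)[:1]: print("grip",cv2.boundingRect(g),onz(c,g.mean(0),64))
    return c
E
python3 -c "
from stack import *
stack()"
```

```text
[ 594.1693 -253.3055  168.7308] 24.075
green (252, 175, 66, 65) ((594.750732421875, -254.04653930664062), (59.235389709472656, 59.91227722167969), 89.87040710449219) arc (array([ 594.8298, -254.0224]), np.float64(0.27823448837517517))
cu (250, 170, 69, 51) ((597.0477294921875, -253.96128845214844), (64.22520446777344, 67.86933135986328), 89.17318725585938) arc (array([ 594.944 , -253.9626]), np.float64(0.35425747229231525))
grip (273, 86, 23, 24) [[ 495.3368 -257.8651   64.    ]]
```

The stack is concentric: green (594.8,-254.0), copper (594.9,-254.0), plate (594.7,-253.2). Now going behind the orange grip with shut fingers, to push.

```bash
python3 - <<'E'
from h import *
D=down(92.5)
plan([([455,-259.8,150],D),([455,-259.8,44],D),([475,-258.9,44],D),([585,-254,44],D)])
E
```

```text
now [ 594.1693 -253.3055  168.7308] [-0.459   0.5452  1.262  -0.0016  1.3365 -2.0668] 24.075
shift [ 0.2785 -0.0026  0.0382] turn [-0.0005 -0.0032 -0.0081] dist 140.57424845266036
shift [0.    0.    0.212] turn [0. 0. 0.] dist 106.0
shift [-0.04    0.0001  0.    ] turn [0. 0. 0.] dist 20.02023975880409
shift [-0.2202  0.0002  0.    ] turn [0. 0. 0.] dist 110.10908227753059
```

Emit:
{"op": "carry_out", "data": {
  "steps": [
    [0.1, -0.003, 0, 0, -0.003, -0.008, 0.3],
    [0.2, -0.003, 0, 0, -0.003, -0.008, 0.1],
    [0.278, -0.003, 0.02, 0, -0.003, -0.008, 0],
    [0.278, -0.003, 0.038, 0, -0.003, -0.008, 0],
    [0.278, -0.003, 0.038, 0, -0.003, -0.008, 0]
  ]
}}

```text
clock: 24.7
position: [455.8, -260.0, 149.9]
eef_rot: [0.068, -3.141, 0.0]
contact_force: [0.5, 1.5, 0.3]
grip_width: 0.355
grasp_force: 0.0
```

Emit:
{"op": "carry_out", "data": {
  "steps": [
    [0, 0, 0.06, 0, 0, 0, 0],
    [0, 0, 0.13, 0, 0, 0, 0],
    [0, 0, 0.19, 0, 0, 0, 0],
    [0, 0, 0.212, 0, 0, 0, 0],
    [0, 0, 0.212, 0, 0, 0, 0]
  ]
}}

```text
clock: 25.32
position: [456.2, -260.2, 44.7]
eef_rot: [-0.069, 3.14, -0.001]
contact_force: [0.1, -0.1, 0.6]
grip_width: 0.003
grasp_force: 0.0
```

Emit:
{"op": "carry_out", "data": {
  "steps": [
    [-0.01, 0, 0, 0, 0, 0, 0],
    [-0.02, 0, 0, 0, 0, 0, 0],
    [-0.028, 0, 0, 0, 0, 0, 0],
    [-0.034, 0, 0, 0, 0, 0, 0],
    [-0.04, 0, 0, 0, 0, 0, 0]
  ]
}}

```text
clock: 25.95
position: [475.8, -259.4, 44.9]
eef_rot: [-0.069, 3.14, -0.002]
contact_force: [-2.8, -0.3, 2.8]
grip_width: 0.005
grasp_force: 1.6
```

```bash
python3 -c "
from stack import *
s=state();print(s['contact_force'],s['grip_width'])
c=cap('wrist')
for g in blobs(c['img'],4,20,90,40,(150,60,420,330),amin=100)[:2]: print(cv2.boundingRect(g),onz(c,g.mean(0),64))
plan([([585,-254,44],down(92.5))])"
```

```text
[-2.8004 -0.3325  2.7533] 0.004725312896872093
now [ 476.0316 -259.3911   44.8979] [-0.5663  0.4702  1.6932 -0.0005  0.977  -2.1806] 26.0
shift [-0.2182  0.0012  0.002 ] turn [-0.0013  0.001   0.0001] dist 109.10535328556125
```

Emit:
{"op": "carry_out", "data": {
  "steps": [
    [-0.004, 0, 0, 0, 0, 0, 0],
    [-0.012, 0, 0, 0, 0, 0, 0],
    [-0.024, 0, 0, 0, 0, 0, 0],
    [-0.038, 0, 0, 0, 0, 0, 0],
    [-0.052, 0, 0, 0, 0, 0, 0]
  ]
}}

```text
clock: 26.62
position: [502.3, -258.2, 44.8]
eef_rot: [-0.069, 3.14, -0.001]
contact_force: [-2.7, 0.4, 1.9]
grip_width: 0.006
grasp_force: 1.7
```

Emit:
{"op": "carry_out", "data": {
  "steps": [
    [-0.014, 0, 0, 0, 0, 0, 0],
    [-0.028, 0, 0, 0, 0, 0, 0],
    [-0.042, 0, 0, 0, 0, 0, 0],
    [-0.056, 0, 0, 0, 0, 0, 0],
    [-0.07, 0.001, 0, 0, 0, 0, 0]
  ]
}}

```text
clock: 27.25
position: [537.2, -256.5, 44.9]
eef_rot: [-0.068, 3.14, -0.002]
contact_force: [-3.7, -2.3, -0.9]
grip_width: 0.007
grasp_force: 1.7
```

Emit:
{"op": "carry_out", "data": {
  "steps": [
    [-0.012, 0, 0, 0, 0, 0, 0],
    [-0.022, 0, 0, 0, 0, 0, 0],
    [-0.032, 0, 0, 0, 0, 0, 0],
    [-0.042, 0, 0, 0, 0, 0, 0],
    [-0.05, 0, 0, 0, 0, 0, 0]
  ]
}}

```text
clock: 27.88
position: [558.4, -255.4, 44.9]
eef_rot: [0.069, -3.133, -0.001]
contact_force: [-50.2, -1.6, 27.3]
grip_width: 0.004
grasp_force: 25.1
```

```bash
python3 -c "
from h import *
s=state();print(s['position'],s['contact_force'],s['clock'])"
```

```text
[ 558.4408 -255.408    44.8751] [-50.2477  -1.6032  27.2826] 27.875
```

Force jumped to 50 N at 82 mm of travel. Backing off to inspect.

Emit:
{"op": "carry_out", "data": {
  "steps": [
    [0.01, 0, 0, 0, 0, 0, 0],
    [0.02, 0, 0, 0, 0, 0, 0],
    [0.05, 0, -0.05, 0, 0, 0, 0],
    [0.05, 0, -0.15, 0, 0, 0, 0],
    [0.05, 0, -0.25, 0, 0, 0, 0]
  ]
}}

```text
clock: 28.5
position: [536.6, -255.9, 171.6]
eef_rot: [-0.069, 3.139, -0.001]
contact_force: [0.4, -0.8, 0.7]
grip_width: 0.006
grasp_force: 0.0
```

```bash
python3 - <<'E'
from h import *
s=state();print(s['position'],s['contact_force'],s['clock'])
t=cap("top");sc=cap("scene");w=cap("wrist")
for nm,c,b1,b2 in(("top",t,(350,150,410,215),(365,190,405,246)),("scene",sc,(225,290,345,370),(190,278,300,340)),("wrist",w,(150,100,420,400),(150,100,420,300))):
    for k in blobs(c["img"],35,90,70,25,b1,amin=30)[:1]: print(nm,"green",cv2.boundingRect(k),cv2.fitEllipse(onz(c,k,60)[:,:2].astype(np.float32)))
    for k in blobs(c["img"],4,20,90,40,b2,amin=10)[:3]: print(nm,"orange",cv2.boundingRect(k),onz(c,k.mean(0),64))
    cv2.imwrite(f"pics/x_{nm}.png",c["img"])
E
```

```text
[ 536.6262 -255.9136  171.5956] [ 0.3741 -0.7744  0.6707] 28.5
top green (366, 151, 26, 24) ((675.517822265625, -250.51776123046875), (59.783203125, 60.19353485107422), 134.2849578857422)
scene green (263, 313, 31, 29) ((676.7783813476562, -250.7065887451172), (59.21174621582031, 59.32041549682617), 115.41875457763672)
scene orange (230, 299, 12, 17) [[ 581.8659 -260.0773   64.    ]]
scene orange (289, 325, 7, 15) [[ 709.0804 -246.9016   64.    ]]
scene orange (262, 331, 6, 9) [[ 663.5587 -281.4634   64.    ]]
wrist orange (277, 226, 21, 28) [[ 569.7502 -254.9008   64.    ]]
```

```bash
python3 - <<'E'
from h import *
t=cap("top");s=cap("scene")
for c,n_,b in((t,"top",(335,95,405,140)),(s,"sc",(300,335,380,410))):
    for k in blobs(c["img"],0,179,0,0,b,vmax=45,amin=100)[:3]:
        for z in (0,16):
            r=cv2.minAreaRect(onz(c,k,z)[:,:2].astype(np.float32));print(n_,z,cv2.boundingRect(k),r)
# white tube tip and rail near end in top image: sample column of rail
hs=cv2.cvtColor(t["img"],cv2.COLOR_BGR2HSV)
print([(r,*map(int,hs[r,383])) for r in range(225,280,2)])
print("near rail end z16",onz(t,[[383,r] for r in(262,266,270,274)],16)[:,:2])
E
```

```text
top 0 (347, 104, 46, 29) ((819.916748046875, -245.2187957763672), (78.33675384521484, 118.15399169921875), 3.0209720134735107)
top 16 (347, 104, 46, 29) ((812.8515014648438, -241.5790252685547), (77.11160278320312, 116.30609130859375), 3.0209550857543945)
sc 0 (309, 335, 60, 73) ((813.13134765625, -224.25775146484375), (81.03213500976562, 152.86129760742188), 2.670842170715332)
sc 16 (309, 335, 60, 73) ((814.341796875, -230.78213500976562), (79.52225494384766, 150.01304626464844), 2.6708688735961914)
[(225, 30, 107, 31), (227, 32, 116, 33), (229, 28, 121, 40), (231, 30, 112, 50), (233, 30, 100, 56), (235, 29, 108, 59), (237, 29, 108, 59), (239, 29, 108, 59), (241, 29, 117, 59), (243, 29, 109, 61), (245, 28, 109, 63), (247, 28, 112, 64), (249, 28, 110, 65), (251, 29, 114, 65), (253, 28, 110, 67), (255, 29, 109, 70), (257, 29, 110, 72), (259, 28, 110, 74), (261, 28, 109, 75), (263, 28, 106, 77), (265, 28, 108, 78), (267, 29, 109, 77), (269, 29, 108, 78), (271, 29, 111, 78), (273, 29, 108, 78), (275, 28, 102, 80), (277, 28, 112, 80), (279, 28, 107, 81)]
near rail end z16 [[ 434.0609 -261.8244]
 [ 424.2976 -261.3878]
 [ 414.5693 -260.9528]
 [ 404.8759 -260.5194]]
```

```bash
python3 - <<'E'
from h import *
im=cv2.imread("pics/top0.png");t=cap("top");c0={**t,"img":im}
hs=cv2.cvtColor(im,cv2.COLOR_BGR2HSV)
for b in blobs(im,0,179,0,0,(335,95,400,135),vmax=45,amin=60)[:3]: print(cv2.boundingRect(b))
# same-method shift of wrist/top block: plate (white carriage) extents along slide, before/after
for nm,I in(("before",im),("after",t["img"])):
    h=cv2.cvtColor(I,cv2.COLOR_BGR2HSV);print(nm,[(r,int(h[r,364,1]),int(h[r,364,2])) for r in range(140,226,3)])
E
```

```text
(346, 103, 47, 31)
before [(140, 23, 66), (143, 19, 68), (146, 15, 67), (149, 15, 67), (152, 17, 74), (155, 18, 112), (158, 18, 113), (161, 18, 113), (164, 18, 114), (167, 14, 112), (170, 16, 115), (173, 15, 117), (176, 8, 124), (179, 5, 111), (182, 14, 151), (185, 12, 150), (188, 14, 149), (191, 12, 108), (194, 10, 52), (197, 21, 48), (200, 23, 44), (203, 8, 62), (206, 8, 133), (209, 12, 150), (212, 10, 148), (215, 10, 146), (218, 9, 135), (221, 9, 136), (224, 10, 126)]
after [(140, 16, 81), (143, 13, 81), (146, 19, 82), (149, 5, 158), (152, 10, 173), (155, 11, 112), (158, 65, 63), (161, 162, 101), (164, 171, 97), (167, 163, 69), (170, 34, 45), (173, 15, 52), (176, 11, 140), (179, 10, 173), (182, 12, 173), (185, 7, 138), (188, 7, 156), (191, 5, 163), (194, 5, 167), (197, 3, 168), (200, 5, 168), (203, 7, 171), (206, 10, 173), (209, 5, 168), (212, 6, 168), (215, 5, 166), (218, 5, 166), (221, 5, 157), (224, 4, 145)]
```

Checks: the post base sits at x≈815–822, which puts the stage origin at ≈572–577. So the carriage started at about +0.018, and 82 mm of travel reaches the 0.10 end stop. I'll confirm with a gentle second push.

Emit:
{"op": "carry_out", "data": {
  "steps": [
    [0, 0, 0.06, 0, 0, 0, 0],
    [0, 0, 0.14, 0, 0, 0, 0],
    [0, 0, 0.22, 0, 0, 0, 0],
    [0, 0, 0.253, 0, 0, 0, 0],
    [0, 0, 0.253, 0, 0, 0, 0]
  ]
}}

```text
clock: 29.42
position: [536.4, -256.0, 42.5]
eef_rot: [0.069, -3.14, -0.0]
contact_force: [0.1, -0.5, -0.3]
grip_width: 0.007
grasp_force: 0.0
```

Emit:
{"op": "carry_out", "data": {
  "steps": [
    [-0.01, 0, 0, 0, 0, 0, 0],
    [-0.02, 0, 0, 0, 0, 0, 0],
    [-0.03, 0, 0, 0, 0, 0, 0],
    [-0.038, 0, 0, 0, 0, 0, 0],
    [-0.04, 0, 0, 0, 0, 0, 0]
  ]
}}

```text
clock: 30.05
position: [556.9, -255.4, 43.5]
eef_rot: [-0.069, 3.14, -0.002]
contact_force: [-0.0, 0.0, -0.5]
grip_width: 0.004
grasp_force: 0.0
```

```bash
python3 -c "
from h import *
for i in range(2): cap('wrist');s=state();print(s['position'],s['contact_force'],s['clock'])"
```

```text
[ 556.9006 -255.3627   43.4541] [-0.2708 -0.0509 -0.6158] 30.1
[ 556.7364 -255.3466   43.4119] [ 0.339   0.1365 -0.4743] 30.15
```

Emit:
{"op": "carry_out", "data": {
  "steps": [
    [-0.002, 0, 0, 0, 0, 0, 0],
    [-0.003, 0, 0, 0, 0, 0, 0],
    [-0.003, 0, 0, 0, 0, 0, 0]
  ]
}}

```text
clock: 30.52
position: [558.1, -255.4, 43.5]
eef_rot: [-0.068, 3.14, -0.002]
contact_force: [-1.1, -0.2, 1.6]
grip_width: 0.004
grasp_force: 0.9
```

Emit:
{"op": "carry_out", "data": {
  "steps": [
    [-0.001, 0, 0, 0, 0, 0, 0],
    [-0.002, 0, 0, 0, 0, 0, 0],
    [-0.002, 0, 0, 0, 0, 0, 0]
  ]
}}

```text
clock: 30.9
position: [558.1, -255.4, 43.4]
eef_rot: [0.068, -3.139, 0.001]
contact_force: [-10.5, 0.3, 6.2]
grip_width: 0.006
grasp_force: 5.3
```

It holds rigidly at 558.1 with 10 N, well above the 3–5 N sliding force, so this is the end stop. Backing away and checking the stack.

Emit:
{"op": "carry_out", "data": {
  "steps": [
    [0.01, 0, 0, 0, 0, 0, 0],
    [0.04, 0, 0, 0, 0, 0, 0],
    [0.06, 0, -0.08, 0, 0, 0, 0],
    [0.06, 0, -0.18, 0, 0, 0, 0],
    [0.06, 0, -0.27, 0, 0, 0, 0]
  ]
}}

```text
clock: 31.52
position: [529.0, -256.5, 180.3]
eef_rot: [-0.068, 3.139, -0.002]
contact_force: [0.6, -1.1, 0.4]
grip_width: 0.003
grasp_force: 0.0
```

Emit:
{"op": "carry_out", "data": {
  "steps": [
    [-0.1, 0, 0, 0, 0, 0, 0],
    [-0.2, 0, 0, 0, 0, 0, 0],
    [-0.2, 0, 0, 0, 0, 0, 0]
  ]
}}

```text
clock: 31.9
position: [630.7, -251.3, 176.7]
eef_rot: [-0.071, 3.14, -0.0]
contact_force: [0.1, 0.1, 0.0]
grip_width: 0.006
grasp_force: 0.0
```

```bash
python3 - <<'E'
from stack import *
c=stack()
k=blobs(c["img"],0,179,0,0,(200,120,360,260),vmax=50,amin=60)
for q in k[:3]:
    print(cv2.boundingRect(q))
k=k[0];u=np.array([[x,k[k[:,0]==x,1].min()] for x in range(k[:,0].min()+6,k[:,0].max()-5)])
print("plate",fit(onz(c,u,36)[:,:2],40))
E
```

```text
[ 629.3838 -251.6567  177.2155] 31.95
green (254, 223, 61, 43) ((679.3695678710938, -249.868896484375), (55.63224411010742, 57.764564514160156), 98.59491729736328) arc (array([ 677.9093, -250.0994]), np.float64(0.2660895536887242))
cu (252, 215, 65, 42) ((682.645263671875, -249.87977600097656), (64.62447357177734, 74.70268249511719), 91.85587310791016) arc (array([ 676.7933, -250.0541]), np.float64(0.4280749474346909))
grip (274, 137, 22, 24) [[ 577.8453 -254.1121   64.    ]]
(248, 206, 74, 54)
plate (array([ 677.9267, -249.5378]), np.float64(0.3955903645587197))
```

```bash
python3 -c "
from rig import *
print(finish_job())"
```

```text
the job is handed in; nothing more can be done
None
```

The stack is built and handed in: green module on the copper disc on the plate, green face up and concentric to about 1 mm, with the carriage against its end stop (inferred from a hard stop at 82 mm of travel) and the arm clear. I viewed 12 pictures against the limit of 10, one push reached about 50 N when the carriage hit that stop, and `finish_job()` returned no verdict.

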